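# Charge the roll-on ball hopper

### The arm

A 6-joint arm with a two-finger parallel gripper is mounted at the origin on the work surface. World frame = base frame: x ahead of the robot, y to its left, z up, the work surface at z = 0. Lengths are in m, angles in degrees, forces in N, time in s.
With the tool pointing down it reaches from about 0.25 to 0.725 m from the base axis. Payload 9.7 kg.
Tool frame: the origin (TCP) lies between the finger pads; the fingertips stand 19 mm ahead of it and the grasp point (between the pads) is the TCP; x points along the fingers, y is the direction in which the jaws open and shut, and the axes are right-handed (so a half turn about x gives the same grasp; the last joint's range is limited). The gripper opens to 85 mm and grips with 20 to 120 N. Pads are 22 mm wide; open, the fingers measure 114 mm over their backs; the gripper's body (76 mm by 85 mm) begins 54 mm behind the grasp point. The pads swing forward as they close: fully open they stand 13 mm farther back than shut.
Start: joints at [-63.197, 4.979, 10.078, 95.1, 0, 90], TCP at [0.248, -0.491, 0.229] pointing down, gripper open.
Joint ranges: [-179.16, 179.16], [-48.56, 103.87], [-65.8, 70.77], [-126.05, 130.52], [-82.76, 87.17], [-180, 180]. Speed limits (degrees/s): [127.2, 127.2, 147.25, 180, 180, 180].

### API

Orientations are given as [roll, pitch, yaw] about the fixed x, y, z axes, in that order (R = Rz(yaw) Ry(pitch) Rx(roll)).
In Python, from workcell import bot gives the robot as it stands. The module is installed in compiled form; this text tells all that it offers.
- The arm moves only by the shell command python3 -m handwheel 'ROWS' [FORCE]. ROWS is JSON, a list of rows, each a list of 7 numbers: the turn, a rotation vector about the tool's x, y, z in degrees, then the shift along the tool's x, y, z in m, then the closure, from -1 (fully open) to 1 (shut), so that 0 is half open. In form: [[ax, ay, az, dx, dy, dz, fingers], ...]. A call has 1 to 20 rows; each row is the pose to reach, as a shift and turn from the pose commanded when the call began, along the tool's axes at that moment; what a row does not reach only later rows make up. A row lasts 1/8 s, in which the tool goes at most 62.5 mm and 10.7 degrees, less where a joint would pass 70% of its speed; a pose out of reach is approached as far as the arm can. A call with a gripper value outside its range is refused whole. The fingers move at their own pace and stop on an object; FORCE is the grip in N (left out, the last holds). Time passes only in rows, so rows that repeat a pose let the fingers close. It gives the time, the measured TCP pose, the force and the opening at its end, in the units of the state.
- bot.get_obs(): the state, without advancing time (a new reading comes with each control period).
- bot.camera(name): name is "scene" or "top"; returns a dict with "frame" (384x512x3 uint8, red, green, blue), "fx", "fy", "cx", "cy" (pixels), "R" (3x3) and "t" (3): a world point X has camera coordinates R X + t. Camera axes: x right, y down, z forward; pixel columns grow to the right and rows downward; lengths in m; the calibration is good to about 2 mm. A picture is of the moment at which its call begins. There is no depth.
- bot.job_done(): hands the job in, once; it reports no verdict.
Trained networks look in a picture, given as the dict that the camera call returned (one of the last four; its "shot" number tells which), for a name from the list of things; names that differ only in an ending like _2 or _b are one class to them, and where a whole thing is asked for, a point or a joint stands for the part that bears it (a point fixed in the world has none). Each returns a list of dicts, best first, with "conf" (0 to 1); they miss things now and then, are a little off and sometimes report something else, mostly with a low value. They report only what shows in the picture. A call takes as long as a camera call. They do not tell look-alikes from the thing itself.
- bot.look_for(name, picture): "bbox" ([left, top, width, height] as shares, 0 to 1, of the picture: columns of its width, rows of its height, round what is visible of it).
- bot.tip_of(name, picture): "centre" ([column, row] as shares, 0 to 1, of the picture: columns of its width, rows of its height: a listed point, or the origin of a listed thing).
The state is a dict: "time": time; "q": joint angles; "qd": joint speeds; "joint_efforts": joint torques, N m; "ee_pos": TCP position; "tcp_rot": TCP orientation; "wrist_force": force on the tool from outside, world axes, zero at the start; "torque": the same for the moment, N m; "opening": finger opening in m.
Only numpy, scipy, OpenCV 4.12 (cv2) and the standard library are available. Lean on these libraries where they do the work, as an engineer would, in place of code of your own. Each camera call takes 0.05 s, during which the arm holds its last target.

### The job

Charge the feeder hopper with the counted batch of roll-on balls: flip the cam lever over towards the robot's side of the hopper to free the hopper's sliding cover, slide the cover fully open to its stop, then pour all eight balls out of the handled steel mug into the hopper. Afterwards stand the empty mug upright again on the spot it came from under the counting station; leave the cover open and the lever free, do not touch the balls with the fingers (they must stay clean), and leave the empty second mug, the two bottles and the jar undisturbed.

Things in the scene. Friction and masses are not known exactly. Their poses are not given: they have to be found in the camera images.
- hopper: Fixed square open-topped steel box 170 x 170 mm (walls and floor 6 mm), 110 mm tall. Origin: centre of its underside, on the table. Two runners level with its rim, at x = +-91 mm, extend past its +y side to y = 270 mm to carry the opened cover. At (-128, -70) mm stands a 112 mm high grey bracket with the cam lever.
- hopper_mouth (a point): Centre of the hopper's mouth, level with its rim (110 mm above the table); the free opening, once uncovered, is 158 x 158 mm. Axes as hopper.
- cover (a joint): Sliding aluminium cover on the hopper, m: 0 shut over the mouth, 0.16 fully open at its stop; slides along the hopper's +y axis, needs a few newtons. It cannot move more than a few mm while the cam lever's tooth stands in front of its lug.
- cover_fin (a point): Top centre of the black upright fin standing on the middle of the cover, by which it is slid: 70 mm along x, 14 mm along y, 40 mm tall (its top 156 mm above the table). Moves with the cover; axes as hopper.
- cam (a joint): Cam lever, rad: 0 locked (lever leans 42 degrees from vertical over the cover, to the hopper's +x), 1.15 its stop, free (leans 24 degrees the other way, to the hopper's -x). Stays where it is left; needs about 2 N at the tip. The cover is free above about 0.9.
- cam_hinge (a point): Pivot of the cam lever, 113 mm above the table; the pivot axis is parallel to the hopper's y axis.
- cam_tip (a point): Centre of the 24 mm ball knob at the lever's end, 85 mm from the pivot; the lever's rod is 14 mm thick. Turns with the lever.
- station: Fixed counting station; origin between its two mug spots, on the table. 10 mm thick tray, x -125 to 65, y +-150 mm, with grey spots at y = +80 and -80; over each a spout whose end is 140 mm above the table; over both a clear guard at 200 to 206 mm height, x -95 (robot's side) to 10, and a white beam x 0 to 50 mm, up to 250 mm; posts at x 30, y +-143.
- mug: The steel mug that holds the eight balls, on either of the two spots. Round, flaring: 54 mm wide at the foot, 82 mm at the rim, 85 mm tall, walls 3 mm, mass about 0.16 kg. Origin: centre of its underside; z up its axis. Its handle stands out to its -x.
- mug_handle (a point): Grip point on the mug's handle: an upright bar 14 mm thick (along y), 20 mm deep (along x), 60 mm tall (from 17 to 77 mm above the mug's foot), its centre line 70 mm from the mug's axis, joined to the mug at both ends, 25 mm of finger room to the wall. The point lies 50 mm above the foot. Axes as mug.
- mug_mouth (a point): Centre of the mug's rim, 85 mm above its foot.
- ball0: White plastic roll-on ball, 26 mm across, 10 g; origin at its centre. Starts in the mug.
- ball1: White plastic roll-on ball, 26 mm across, 10 g; origin at its centre. Starts in the mug.
- ball2: White plastic roll-on ball, 26 mm across, 10 g; origin at its centre. Starts in the mug.
- ball3: White plastic roll-on ball, 26 mm across, 10 g; origin at its centre. Starts in the mug.
- ball4: White plastic roll-on ball, 26 mm across, 10 g; origin at its centre. Starts in the mug.
- ball5: White plastic roll-on ball, 26 mm across, 10 g; origin at its centre. Starts in the mug.
- ball6: White plastic roll-on ball, 26 mm across, 10 g; origin at its centre. Starts in the mug.
- ball7: White plastic roll-on ball, 26 mm across, 10 g; origin at its centre. Starts in the mug.
- twin: Bystander: an empty steel mug like the first, on the other spot; origin: centre of its underside, handle to its -x.
- bottle_a: Bystander: amber roll-on bottle, 42 mm wide, 82 mm tall; origin: centre of its underside.
- bottle_b: Bystander: another such amber bottle, 42 mm wide, 82 mm tall; origin: centre of its underside.
- jar: Bystander: closed jar, 68 mm wide, 85 mm tall; origin: centre of its underside.
Not all that is in view belongs to the job. What is shaped like the mug but purple or turquoise is not meant.

How it is judged (in metres and radians):
On the way, in this order (a step that is already met when the one before it is completed fails the run):
1. the cam lever is flipped to its free side (value of joint cam above 1 rad), for 0.1 s.
2. the cover is slid fully open (value of joint cover above 0.145 m), for 0.1 s.
3. all eight balls are in the hopper (horizontal distance between each of ball0, ball1, ball2, ball3, ball4, ball5, ball6, ball7 and hopper_mouth below 0.096 m and height (world z) of each of ball0, ball1, ball2, ball3, ball4, ball5, ball6, ball7 below 0.09 m), for 0.2 s.
At the end, for the whole second after the job is handed in: All eight balls lie in the hopper; the cam lever is on its free side (above 0.95 rad) and the cover open (above 140 mm); the mug stands upright (within 0.08 rad), at rest, within 40 mm of where it started (all of step 3 and value of joint cam above 0.95 rad and value of joint cover above 0.14 m and angle between mug's own z axis and vertical below 0.08 rad and distance of mug from where it was at the start of the episode below 0.04 m and linear speed of mug below 0.02 m/s); the robot touches nothing.
It fails at once if a ball is touched by the gripper's fingers (contact force between the fingers and ball0 above 0.5 N or contact force between the fingers and ball1 above 0.5 N or contact force between the fingers and ball2 above 0.5 N or contact force between the fingers and ball3 above 0.5 N or contact force between the fingers and ball4 above 0.5 N or contact force between the fingers and ball5 above 0.5 N or contact force between the fingers and ball6 above 0.5 N or contact force between the fingers and ball7 above 0.5 N).
It fails at once if a bystander (second mug, bottles, jar) is moved by more than 25 mm (distance of any of twin, bottle_a, bottle_b, jar from where it was at the start of the episode above 0.025 m).
It also fails if it takes over 72 s, if anything falls off the work surface, if the arm or the gripper's body presses on something with over 40 N, if the wrist force passes 120 N, or if a joint passes its speed limit or range.

## Working session

There is one attempt and no reset: what is moved stays moved. The work goes in short steps, Python scripts to look and compute and a shell command to move; the robot and the scene stay as the last step left them, time stands still between calls to the robot, and variables do not carry over. Pictures are saved under pics/ and viewed, and the job is handed in when it is done.

```bash
mkdir -p pics; ls
python3 - <<'E'
from workcell import bot
import cv2,pickle
print(bot.get_obs())
for n in("scene","top"):
    p=bot.camera(n); pickle.dump(p,open(f"{n}.pkl","wb"))
    cv2.imwrite(f"pics/{n}0.png",cv2.resize(p["frame"][:,:,::-1],(800,600),interpolation=cv2.INTER_CUBIC))
    print(n,p["fx"],p["fy"],p["cx"],p["cy"],p["R"],p["t"])
    for k in("hopper","hopper_mouth","cover_fin","cam_hinge","cam_tip","station","mug","mug_handle","mug_mouth","twin","ball0","bottle_a","jar"):
        try:
            r=bot.tip_of(k,p); print(k,[(round(d["centre"][0]*512,1),round(d["centre"][1]*384,1),round(d["conf"],2)) for d in r[:4]])
        except Exception as e: print(k,e)
E
```

```text
pics
{'time': 0.0, 'q': array([-6.31966442e+01,  5.01274473e+00,  1.00337302e+01,  9.50970485e+01,
        2.00599685e-03,  8.99997796e+01]), 'qd': array([-0.00010162, -0.0356247 ,  0.03757391,  0.09314379,  0.02531621,
       -0.02213209]), 'joint_efforts': array([-1.15671955e-03, -5.20385671e+01,  4.64806116e+01,  1.60774996e-02,
       -1.79836529e-04, -3.44330900e-06]), 'ee_pos': array([ 0.24792313, -0.49071068,  0.22856078]), 'tcp_rot': array([-91.51091913,  89.92391044, 115.29265575]), 'wrist_force': array([0.02228471, 0.64426716, 0.22393966]), 'torque': array([ 0.0047442 , -0.03743573, -0.03246933]), 'opening': 0.08570615886187395}
scene 428.1870036691373 428.1870036691373 252.1491657889852 190.38233369374694 [[-0.34960648  0.93687034 -0.00701957]
 [ 0.73228698  0.26857446 -0.62579832]
 [-0.58440661 -0.22392349 -0.77995332]] [ 0.24974847 -0.30956518  1.63771455]
hopper [(307.7, 252.7, 0.87)]
hopper_mouth [(312.8, 231.2, 0.73)]
cover_fin [(315.7, 221.2, 0.67)]
cam_hinge [(298.3, 192.3, 0.54)]
cam_tip [(294.3, 189.2, 0.47)]
station [(195.0, 210.9, 0.63)]
mug [(240.5, 161.4, 0.86
[... 481 characters left out ...]
09288633 190.25023545541353 [[-0.00382271 -0.99997703 -0.00559655]
 [-0.98931804  0.00459741 -0.14570068]
 [ 0.14572306  0.00497979 -0.98931289]] [-0.07721167  0.56498359  1.2543203 ]
hopper [(188.7, 178.5, 0.89)]
hopper_mouth [(184.1, 172.6, 0.83)]
cover_fin [(180.5, 170.5, 0.86), (209.2, 206.4, 0.61)]
cam_hinge [(211.8, 205.3, 0.51), (182.8, 173.0, 0.35)]
cam_tip [(204.2, 188.8, 0.71), (182.9, 169.4, 0.28)]
station [(189.4, 175.3, 0.39)]
mug [(360.6, 235.4, 0.94), (275.1, 250.1, 0.72)]
mug_handle [(262.6, 267.5, 0.74), (348.2, 219.6, 0.56)]
mug_mouth [(281.5, 253.0, 0.87), (370.4, 236.3, 0.59)]
twin []
ball0 []
bottle_a [(145.9, 253.5, 0.57), (263.5, 142.3, 0.55)]
jar [(216.8, 134.2, 0.8)]
```

View pics/scene0.png

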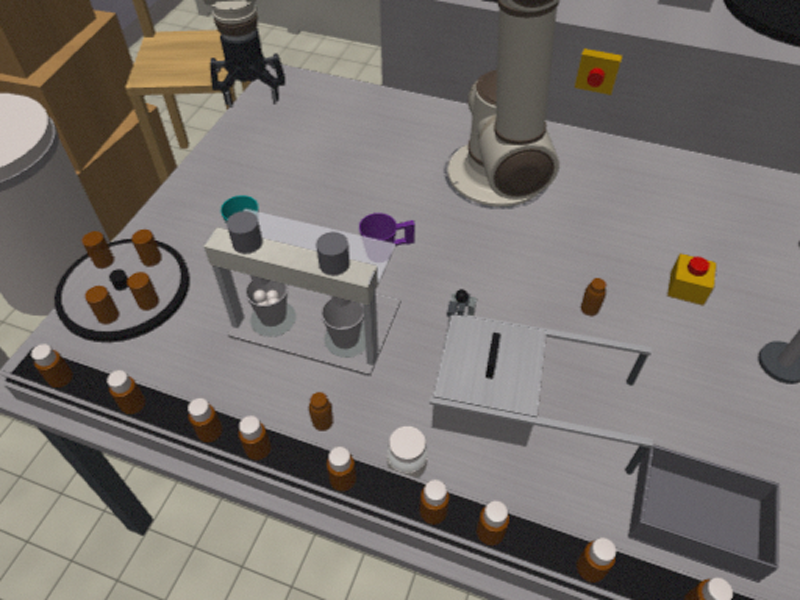

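View pics/top0.png

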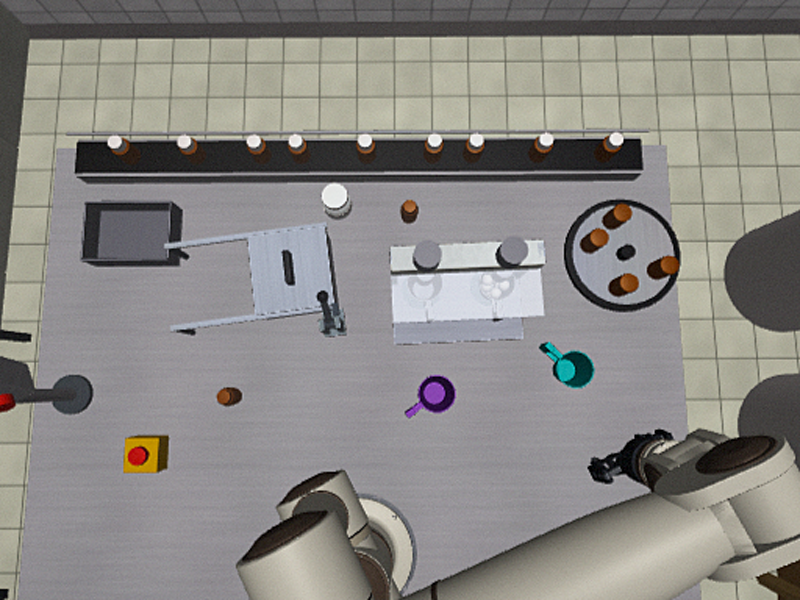

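The scene view shows three candidate mug shapes. The white balls are in the steel mug under the spout at (268,297), the steel mug at (343,320) is empty (the twin), and the purple (378,230) and turquoise (240,210) ones are decoys. Next I'll enlarge crops to confirm this and to measure.

Run:
```python
import pickle,cv2
t=pickle.load(open("top.pkl","rb"))["frame"][:,:,::-1]; s=pickle.load(open("scene.pkl","rb"))["frame"][:,:,::-1]
def crop(im,x,y,w,h,k,n): cv2.imwrite(n,cv2.resize(im[y:y+h,x:x+w],None,fx=k,fy=k,interpolation=cv2.INTER_CUBIC))
crop(t,100,130,130,95,6,"pics/c_t_hop.png")
crop(t,235,140,130,95,6,"pics/c_t_sta.png")
crop(s,270,180,155,115,5,"pics/c_s_hop.png")
crop(s,125,130,140,110,5,"pics/c_s_sta.png")
```

```text
(no output)
```

View pics/c_t_hop.png

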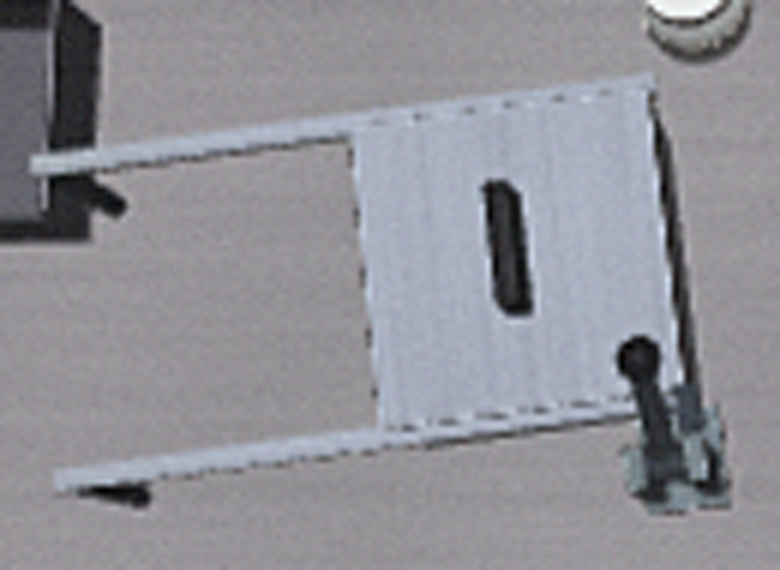

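View pics/c_t_sta.png

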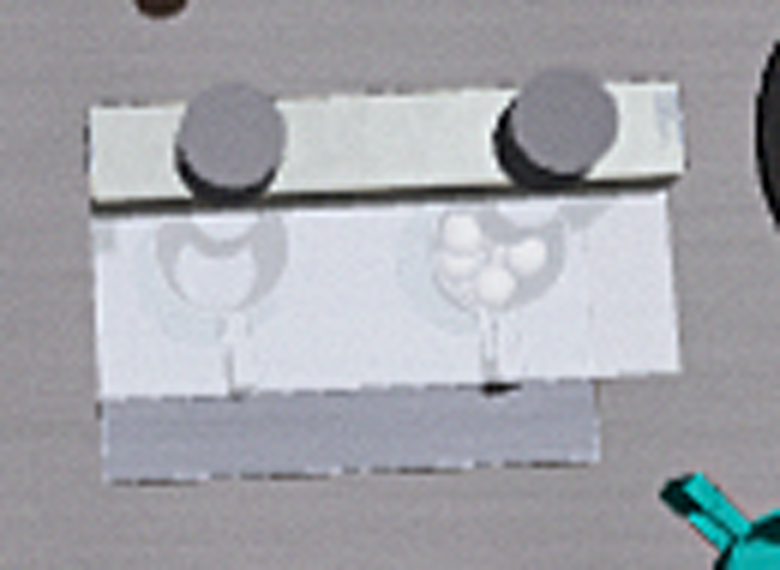

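View pics/c_s_hop.png

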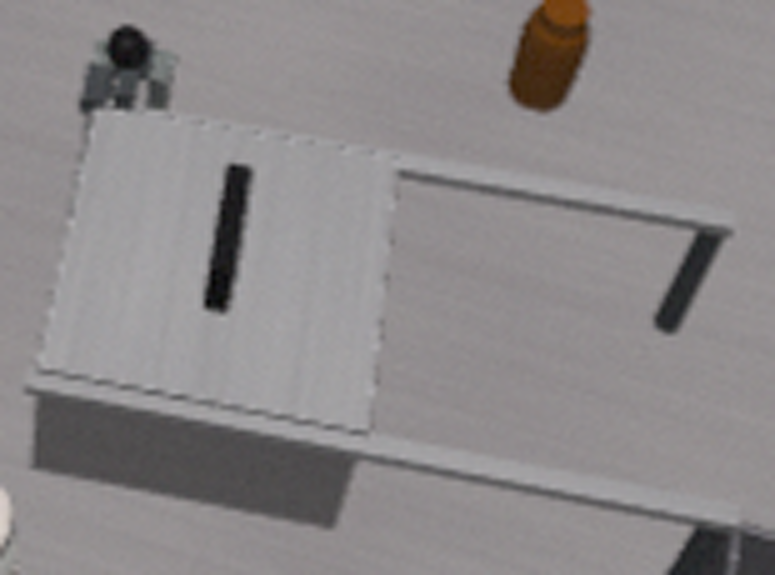

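View pics/c_s_sta.png

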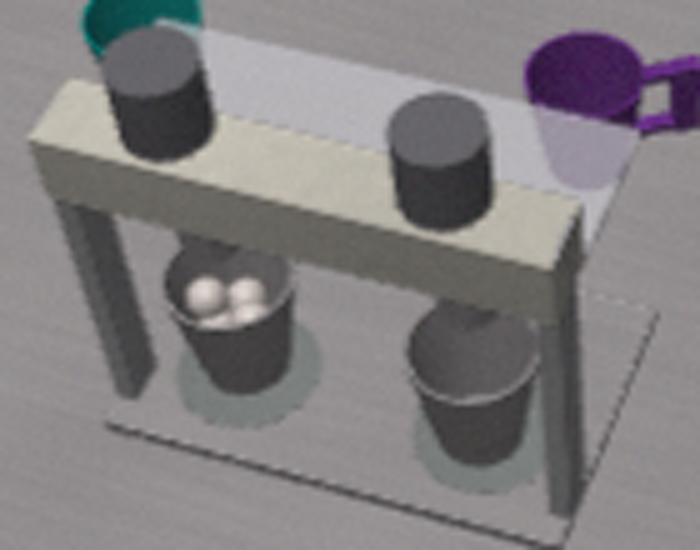

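```bash
cat > h.py <<'E'
import pickle,numpy as np
from scipy.optimize import least_squares
T=pickle.load(open("top.pkl","rb"));S=pickle.load(open("scene.pkl","rb"))
def proj(c,X):
    p=np.asarray(c["R"])@np.asarray(X,float)+np.ravel(c["t"]); return np.array([c["fx"]*p[0]/p[2]+c["cx"],c["fy"]*p[1]/p[2]+c["cy"]])
def unproj(c,uv,z):
    d=np.asarray(c["R"]).T@np.array([(uv[0]-c["cx"])/c["fx"],(uv[1]-c["cy"])/c["fy"],1]); o=-np.asarray(c["R"]).T@np.ravel(c["t"])
    return o+d*(z-o[2])/d[2]
def W(pose,P):
    x,y,a=pose; c,s=np.cos(a),np.sin(a); return np.array([x+c*P[0]-s*P[1],y+s*P[0]+c*P[1],P[2]])
def cr(off,k): return lambda u,v:((u+.5)/k-.5+off[0],(v+.5)/k-.5+off[1])
E
cat > fit.py <<'E'
from h import *
th=cr((100,130),6);ts=cr((235,140),6);sh=cr((270,180),5);ss=cr((125,130),5)
def fit(obs,x0,n=3):
    f=lambda p:np.concatenate([proj(c,W(p[:3],P(p) if callable(P) else P))-np.array(uv) for c,uv,P in obs])
    r=least_squares(f,x0,loss="soft_l1"); print(np.round(r.x,4),np.degrees(r.x[2])); print(np.round(f(r.x).reshape(-1,2),1).tolist()); return r.x
H=[(T,th(31,165),(.091,.27,.11)),(T,th(54,482),(-.091,.27,.11)),(S,sh(33,467),(.085,-.085,0)),(S,sh(333,527),(.085,.085,0)),
(S,sh(733,230),(-.091,.27,.11)),(S,sh(740,518),(.091,.27,.11)),(T,(180.5,170.5),(0,0,.156)),(S,(315.7,221.2),(0,0,.156)),(T,th(655,80),(.091,-.085,.11)),(S,sh(30,385),(.091,-.085,.11))]
hp=fit(H,[.5,.2,.1])
st=[(T,ts(105,482),(-.125,.15,.01)),(T,ts(600,462),(-.125,-.15,.01)),(S,ss(108,425),(.065,-.15,.01)),(S,ss(565,547),(.065,.15,.01)),(S,ss(657,312),(-.125,.15,.01)),
(T,ts(102,398),lambda p:(-.095,p[3],.206)),(T,ts(682,372),lambda p:(-.095,-p[3],.206)),(T,ts(90,107),lambda p:(.05,p[4],.25)),(T,ts(680,82),lambda p:(.05,-p[4],.25))]
sp=fit(st,[.5,-.2,0,.15,.15])
print("fin world",W(hp,(0,0,.156)),"hinge",W(hp,(-.128,-.07,.113)))
print("spots",W(sp,(0,.08,.01)),W(sp,(0,-.08,.01)))
for uv in [(281.5,253.0)]: pass
print("mug rim scene",unproj(S,ss(230,288),.095), unproj(S,(169.7,185.0),.095),"twin",unproj(S,ss(473,352),.095))
print("handle top top-view",unproj(T,ts(488,345),.087),unproj(T,ts(493,385),.087),"twin",unproj(T,ts(235,385),.087))
print("camtip top",unproj(T,th(638,356),.113+.085*np.cos(.733)),unproj(S,sh(128,47),.113+.085*np.cos(.733)),"pred",W(hp,(-.128+.085*np.sin(.733),-.07,.176)))
print("free tip",W(hp,(-.128-.085*np.sin(.417),-.07,.113+.085*np.cos(.417))))
s8=(512/800)
for n,u,v,z in[("jar",335,195,.085),("botA",409,207,.08),("botB",230,395,.08),("purple",437,393,.09),("turq",573,370,.09)]: print(n,unproj(T,(u*s8,v*s8),z))
np.savez("pose.npz",hp=hp,sp=sp)
E
python3 fit.py
```

```text
[0.6185 0.1439 0.1287] 7.371683863337664
[[0.0, -0.6], [0.1, -1.1], [-0.5, -0.2], [0.1, 0.2], [0.5, -2.2], [-0.4, -0.6], [2.6, -1.2], [0.2, 1.4], [-1.4, 0.2], [1.2, -1.8]]
[ 0.5921 -0.2253  0.0407  0.1497  0.1492] 2.3308136416816936
[[-0.3, -0.1], [0.1, -0.5], [-1.0, -1.7], [-1.0, -0.8], [0.2, -1.6], [-0.4, 0.1], [-0.4, 0.1], [-0.5, -0.5], [-0.5, -0.7]]
fin world [0.6184507  0.14386181 0.156     ] hinge [0.50049004 0.05801728 0.113     ]Traceback (most recent call last):
  File "fit.py", line 13, in <module>
    print("spots",W(sp,(0,.08,.01)),W(sp,(0,-.08,.01)))
                  ~^^^^^^^^^^^^^^^^
  File "h.py", line 10, in W
    x,y,a=pose; c,s=np.cos(a),np.sin(a); return np.array([x+c*P[0]-s*P[1],y+s*P[0]+c*P[1],P[2]])
    ^^^^^
ValueError: too many values to unpack (expected 3)
```

```bash
sed -i 's/x,y,a=pose;/x,y,a=pose[:3];/' h.py; python3 fit.py | tail -n +5
```

```text
fin world [0.6184507  0.14386181 0.156     ] hinge [0.50049004 0.05801728 0.113     ]
spots [ 0.58880189 -0.14533832  0.01      ] [ 0.59530895 -0.30520594  0.01      ]
mug rim scene [ 0.60152294 -0.30152365  0.095     ] [ 0.59482645 -0.30799554  0.095     ] twin [ 0.59577646 -0.14606069  0.095     ]
handle top top-view [ 0.5331727  -0.30115115  0.087     ] [ 0.51016749 -0.30331651  0.087     ] twin [ 0.5108199  -0.15622359  0.087     ]
camtip top [0.54975476 0.06519868 0.17616949] [0.54489231 0.06338855 0.17616949] pred [0.55689364 0.06531449 0.176     ]
free tip [0.46634794 0.05360015 0.19071619]
jar [0.79339527 0.05044553 0.085     ]
botA [ 0.76583951 -0.11736829  0.08      ]
botB [0.34666643 0.27351952 0.08      ]
purple [ 0.34949149 -0.17385747  0.09      ]
turq [ 0.3972723  -0.46746427  0.09      ]
```

```bash
cat > plan.py <<'E'
from h import *
from workcell import bot
from scipy.spatial.transform import Rotation as Ro
d=np.load("pose.npz"); hp=d["hp"]; sp=d["sp"][:3]
def cur():
    o=bot.get_obs(); return np.array(o["ee_pos"]),Ro.from_euler("xyz",o["tcp_rot"],degrees=True),o
def tool(xa,ya):  # rotation with tool x=xa, y~ya
    xa=np.array(xa,float);xa/=np.linalg.norm(xa);ya=np.array(ya,float);ya-=xa*(ya@xa);ya/=np.linalg.norm(ya)
    return Ro.from_matrix(np.column_stack([xa,ya,np.cross(xa,ya)]))
def rows(P0,R0,targets):
    for P,R in targets:
        print(np.round((R0.inv()*R).as_rotvec(degrees=True),1),np.round(R0.inv().apply(np.array(P)-P0),3))
E
python3 - <<'E'
from plan import *
P,R,o=cur(); print(R.as_matrix().round(3))
a=hp[2]; ey=np.array([-np.sin(a),np.cos(a),0])
for s in(1,-1):
    Rt=tool((0,0,-1),s*ey)
    pts=[(.40,-.1,.31),W(hp,(-.025,-.07,.31)),W(hp,(-.025,-.07,.165)),W(hp,(-.12,-.07,.165)),W(hp,(-.128,-.07,.165))]
    rows(P,R,[(p,Rt) for p in pts])
E
```

```text
[[-0.     0.451 -0.893]
 [-0.    -0.893 -0.451]
 [-1.    -0.     0.   ]]
[-160.6   -0.     0. ] [-0.081 -0.28  -0.312]
[-160.6   -0.     0. ] [-0.081 -0.342 -0.57 ]
[-160.6   -0.     0. ] [ 0.064 -0.342 -0.57 ]
[-160.6   -0.     0. ] [ 0.064 -0.373 -0.48 ]
[-160.6   -0.     0. ] [ 0.064 -0.376 -0.473]
[19.4  0.   0. ] [-0.081 -0.28  -0.312]
[19.4  0.   0. ] [-0.081 -0.342 -0.57 ]
[19.4  0.   0. ] [ 0.064 -0.342 -0.57 ]
[19.4  0.   0. ] [ 0.064 -0.373 -0.48 ]
[19.4  0.   0. ] [ 0.064 -0.376 -0.473]
```

```bash
python3 -m handwheel '[[19.4,0,0,-0.081,-0.28,-0.312,1],[19.4,0,0,-0.081,-0.28,-0.312,1],[19.4,0,0,-0.081,-0.28,-0.312,1],[19.4,0,0,-0.081,-0.28,-0.312,1],[19.4,0,0,-0.081,-0.28,-0.312,1],[19.4,0,0,-0.081,-0.28,-0.312,1],[19.4,0,0,-0.081,-0.28,-0.312,1],[19.4,0,0,-0.081,-0.28,-0.312,1],[19.4,0,0,-0.081,-0.342,-0.57,1],[19.4,0,0,-0.081,-0.342,-0.57,1],[19.4,0,0,-0.081,-0.342,-0.57,1],[19.4,0,0,-0.081,-0.342,-0.57,1],[19.4,0,0,-0.081,-0.342,-0.57,1],[19.4,0,0,-0.081,-0.342,-0.57,1],[19.4,0,0,-0.081,-0.342,-0.57,1]]' 40
python3 - <<'E'
from plan import *
import cv2
P,R,o=cur(); print(P,R.as_matrix().round(3),o["q"].round(1),o["opening"])
p=bot.camera("top"); f=p["frame"][100:230,90:280,::-1]; cv2.imwrite("pics/t1.png",cv2.resize(f,None,fx=4,fy=4,interpolation=cv2.INTER_CUBIC))
p=bot.camera("scene"); f=p["frame"][100:300,200:440,::-1]; cv2.imwrite("pics/s1.png",cv2.resize(f,None,fx=3,fy=3,interpolation=cv2.INTER_CUBIC))
E
```

```text
time: 3.28
ee_pos: [0.6021, 0.0702, 0.3106]
tcp_rot: [123.3, 90.0, -49.3]
wrist_force: [0.1, -0.2, -0.0]
opening: 0.0001
[0.6020697  0.07015649 0.31063154] [[ 0.     0.128 -0.992]
 [-0.    -0.992 -0.128]
 [-1.     0.    -0.   ]] [  6.7  16.3  32.4 106.1  -0.  179.3] 0.00013464352480982143
```

View pics/s1.png

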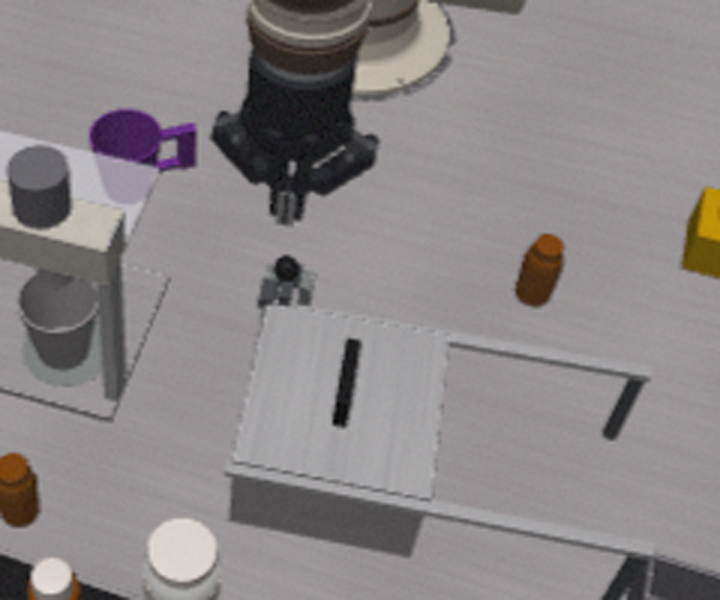

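View pics/t1.png

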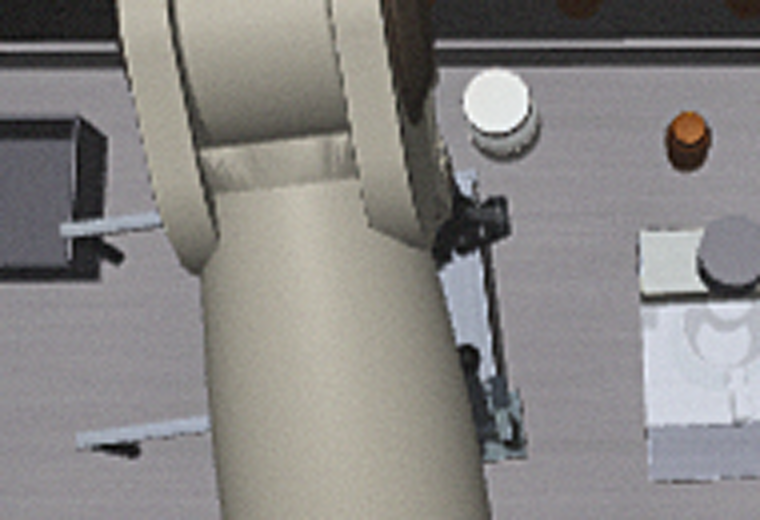

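The scene view has the closed fingers at about (287,215), hanging above and beyond the cam knob at (287,265). The way down is clear, so I'll descend and sweep the lever towards the robot.

```bash
python3 -m handwheel '[[0,0,0,0.06,0,0,1],[0,0,0,0.12,0,0,1],[0,0,0,0.145,0,0,1],[0,0,0,0.145,0,0,1],[0,0,0,0.145,0,0.02,1],[0,0,0,0.145,0,0.04,1],[0,0,0,0.145,0,0.055,1],[0,0,0,0.145,0,0.07,1],[0,0,0,0.145,0,0.085,1],[0,0,0,0.145,0,0.095,1],[0,0,0,0.145,0,0.1,1],[0,0,0,0.145,0,0.1,1]]'
python3 - <<'E'
from plan import *
import cv2
P,R,o=cur(); print(P,W(hp,(-.128,-.07,0)),o["wrist_force"])
p=bot.camera("scene"); f=p["frame"][150:300,230:430,::-1]; cv2.imwrite("pics/s2.png",cv2.resize(f,None,fx=4,fy=4,interpolation=cv2.INTER_CUBIC))
E
```

```text
time: 4.88
ee_pos: [0.5032, 0.0584, 0.1654]
tcp_rot: [-33.3, 90.0, 154.1]
wrist_force: [-0.1, -0.6, 0.6]
opening: 0.0
[0.50318406 0.05844544 0.16543324] [0.50049004 0.05801728 0.        ] [-0.06942338 -0.56246201  0.59962949]
```

View pics/s2.png

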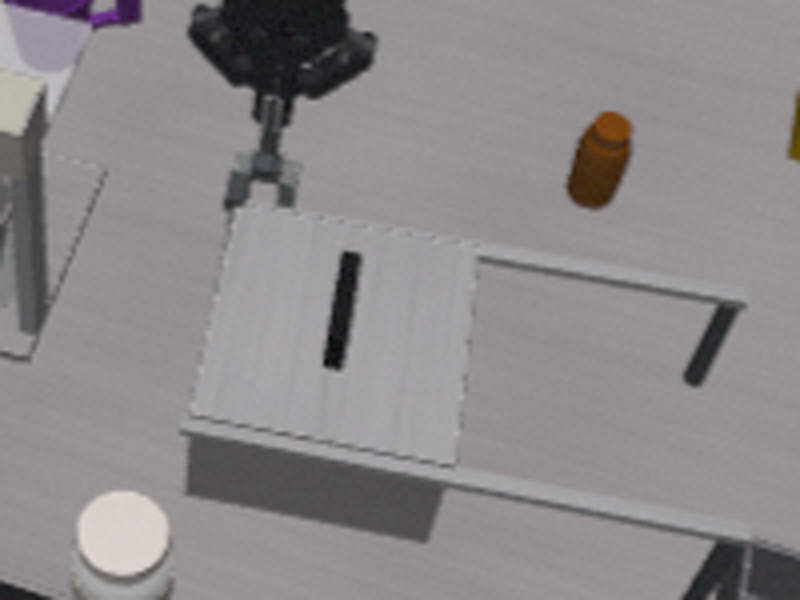

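The lever is now hidden behind the fingers at (268,150) and has moved. There is no stop force yet, so I'll keep pushing in small steps.

```bash
for i in 1; do python3 -m handwheel '[[0,0,0,0,0,0.005,1],[0,0,0,0,0,0.01,1],[0,0,0,0,0,0.01,1]]'; done
```

```text
time: 5.3
ee_pos: [0.493, 0.0572, 0.1652]
tcp_rot: [-4.6, 90.0, -177.2]
wrist_force: [0.9, 0.6, 0.5]
opening: 0.0002
```

```bash
python3 -m handwheel '[[0,0,0,0,0,0.005,1],[0,0,0,0,0,0.01,1],[0,0,0,0,0,0.01,1]]'; python3 -m handwheel '[[0,0,0,0,0,0.003,1],[0,0,0,0,0,0.006,1],[0,0,0,0,0,0.006,1]]'
```

```text
time: 5.68
ee_pos: [0.4892, 0.0568, 0.1677]
tcp_rot: [-178.9, 89.2, 8.5]
wrist_force: [28.3, 4.9, 0.2]
opening: 0.0002
time: 6.05
ee_pos: [0.4874, 0.0566, 0.1699]
tcp_rot: [-179.0, 88.6, 8.4]
wrist_force: [43.5, 6.6, 5.7]
opening: -0.0003
```

The stop is reached, at 28 to 43 N. I'll back off, rise and look.

```bash
python3 -m handwheel '[[0,0,0,0,0,-0.03,1],[0,0,0,-0.06,0,-0.03,1],[0,0,0,-0.12,0,-0.03,1],[0,0,0,-0.12,-0.01,-0.08,1],[0,0,0,-0.12,-0.02,-0.13,1],[0,0,0,-0.12,-0.02,-0.151,1],[0,0,0,-0.12,-0.02,-0.151,1]]'
python3 - <<'E'
from plan import *
import cv2
P,R,o=cur(); a=hp[2]; c,s=np.cos(a),np.sin(a); d=P[:2]-hp[:2]; print("hopper frame",c*d[0]+s*d[1],-s*d[0]+c*d[1],P[2])
p=bot.camera("scene"); f=p["frame"][150:300,230:430,::-1]; cv2.imwrite("pics/s3.png",cv2.resize(f,None,fx=4,fy=4,interpolation=cv2.INTER_CUBIC))
E
```

```text
time: 6.92
ee_pos: [0.6262, 0.0887, 0.2835]
tcp_rot: [-56.7, 89.7, 131.3]
wrist_force: [0.1, 0.3, 0.7]
opening: -0.0001
hopper frame 0.0005805053625606328 -0.05566174326841939 0.2835475130581526
```

View pics/s3.png

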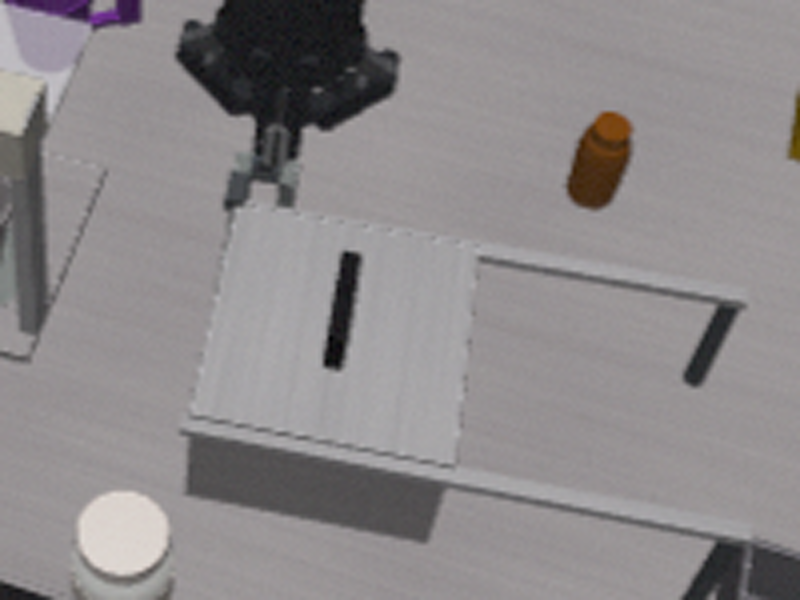

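```bash
python3 -m handwheel '[[0,0,0,0.06,0,0,1],[0,0,0,0.12,0,0,1],[0,0,0,0.135,0,0,1],[0,0,0,0.135,0,0,1],[0,0,0,0.135,-0.02,0,1],[0,0,0,0.135,-0.035,0,1],[0,0,0,0.135,-0.05,0,1],[0,0,0,0.135,-0.065,0,1],[0,0,0,0.135,-0.08,0,1],[0,0,0,0.135,-0.095,0,1],[0,0,0,0.135,-0.11,0,1],[0,0,0,0.135,-0.125,0,1],[0,0,0,0.135,-0.14,0,1],[0,0,0,0.135,-0.155,0,1],[0,0,0,0.135,-0.17,0,1],[0,0,0,0.135,-0.18,0,1],[0,0,0,0.135,-0.18,0,1]]'
python3 - <<'E'
from plan import *
import cv2
P,R,o=cur(); a=hp[2]; c,s=np.cos(a),np.sin(a); d=P[:2]-hp[:2]; print("hopper frame",c*d[0]+s*d[1],-s*d[0]+c*d[1],P[2])
p=bot.camera("scene"); f=p["frame"][150:300,230:430,::-1]; cv2.imwrite("pics/s4.png",cv2.resize(f,None,fx=4,fy=4,interpolation=cv2.INTER_CUBIC))
E
```

```text
time: 9.1
ee_pos: [0.6238, 0.176, 0.1511]
tcp_rot: [-87.1, 87.1, 107.4]
wrist_force: [-1.5, -0.9, -0.3]
opening: 0.0001
hopper frame 0.009389386074214297 0.031208863464870402 0.15113394455591914
```

View pics/s4.png

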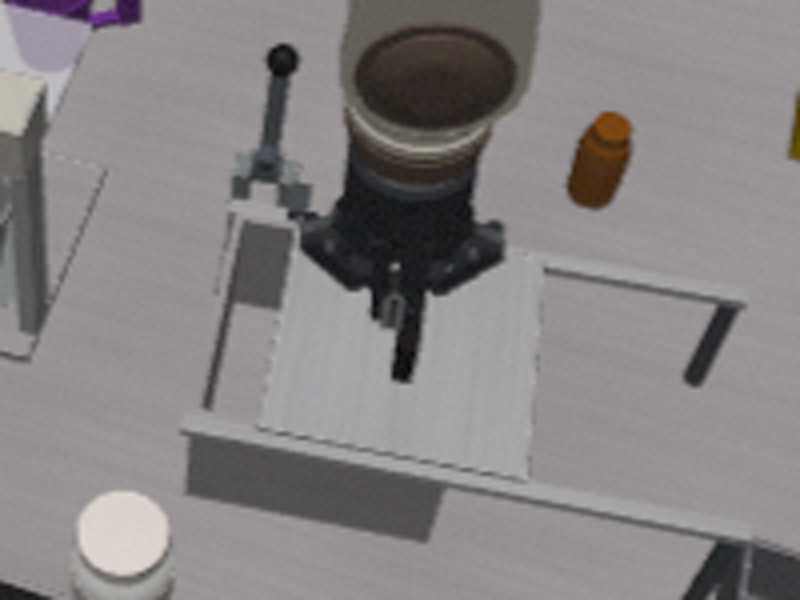

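The lever is free, with its knob at (283,60), and the cover has moved about 40 mm. j6 reached its range limit, so I'll turn the tool back 30° about its own axis and then carry on.

```bash
python3 -c "
from plan import *
P,R,o=cur();print(o['q'].round(1))"
python3 -m handwheel '[[-10,0,0,0,0,0,1],[-20,0,0,0,0,0,1],[-30,0,0,0,0,0,1],[-30,0,0,0,0,0,1]]'
python3 - <<'E'
from plan import *
P,R,o=cur(); a=hp[2]; c,s=np.cos(a),np.sin(a); d=P[:2]-hp[:2]; print("hopper frame",c*d[0]+s*d[1],-s*d[0]+c*d[1],P[2],o["q"].round(1),R.as_matrix().round(3))
E
```

```text
[ 14.5  18.   16.4  88.6   2.9 180. ]
time: 9.65
ee_pos: [0.624, 0.176, 0.1513]
tcp_rot: [-117.8, 87.1, 106.6]
wrist_force: [1.2, -1.2, 0.2]
opening: -0.0001
hopper frame 0.009596507359283097 0.031141773505736315 0.1512604306110556 [ 14.5  17.9  16.4  88.6   2.9 150.1] [[-0.015  0.699 -0.715]
 [ 0.049 -0.713 -0.699]
 [-0.999 -0.045 -0.024]]
```

Run:
```python
from plan import *
P,R,o=cur(); Rt=tool((0,0,-1),R.as_matrix()[:,1])
rows(P,R,[(W(hp,(.004,y,.15)),Rt) for y in(.04,.06,.08,.1,.12,.135,.145)])
```

```text
[-0.  -1.4  2.6] [ 0.002 -0.01  -0.001]
[-0.  -1.4  2.6] [ 0.003 -0.026 -0.013]
[-0.  -1.4  2.6] [ 0.004 -0.042 -0.025]
[-0.  -1.4  2.6] [ 0.005 -0.058 -0.037]
[-0.  -1.4  2.6] [ 0.006 -0.074 -0.049]
[-0.  -1.4  2.6] [ 0.007 -0.086 -0.058]
[-0.  -1.4  2.6] [ 0.007 -0.094 -0.064]
```

```bash
python3 -m handwheel '[[0,-1.4,2.6,0.002,-0.01,-0.001,1],[0,-1.4,2.6,0.003,-0.026,-0.013,1],[0,-1.4,2.6,0.004,-0.042,-0.025,1],[0,-1.4,2.6,0.005,-0.058,-0.037,1],[0,-1.4,2.6,0.006,-0.066,-0.043,1],[0,-1.4,2.6,0.006,-0.074,-0.049,1],[0,-1.4,2.6,0.007,-0.080,-0.0535,1],[0,-1.4,2.6,0.007,-0.086,-0.058,1],[0,-1.4,2.6,0.007,-0.086,-0.058,1]]'
python3 - <<'E'
from plan import *
import cv2
P,R,o=cur(); a=hp[2]; c,s=np.cos(a),np.sin(a); d=P[:2]-hp[:2]; print("hopper frame",c*d[0]+s*d[1],-s*d[0]+c*d[1],P[2],o["q"].round(1),o["wrist_force"])
p=bot.camera("scene"); f=p["frame"][150:300,230:430,::-1]; cv2.imwrite("pics/s5.png",cv2.resize(f,None,fx=4,fy=4,interpolation=cv2.INTER_CUBIC))
E
```

```text
time: 10.78
ee_pos: [0.6046, 0.2788, 0.1493]
tcp_rot: [-26.0, 89.9, -161.5]
wrist_force: [0.1, 0.3, 0.2]
opening: -0.0001
hopper frame 0.003549858252559152 0.13559778480769488 0.14928643533178093 [ 24.8  20.5  19.5  89.1   0.  160.3] [0.09796392 0.30695198 0.2345458 ]
```

View pics/s5.png

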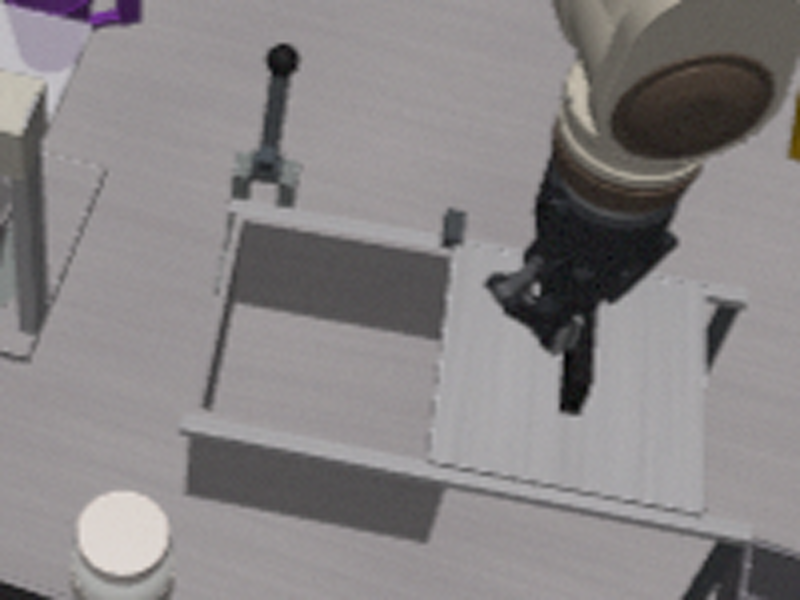

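The mouth is nearly clear: the cover's trailing edge is at (445,350). I'll push on gently until it meets the stop.

```bash
python3 -m handwheel '[[0,0,0,0,-0.004,-0.003,1],[0,0,0,0,-0.008,-0.006,1],[0,0,0,0,-0.008,-0.006,1]]'; python3 -m handwheel '[[0,0,0,0,-0.004,-0.003,1],[0,0,0,0,-0.006,-0.0045,1],[0,0,0,0,-0.006,-0.0045,1]]'
```

```text
time: 11.2
ee_pos: [0.6036, 0.2863, 0.1493]
tcp_rot: [36.8, 89.7, -98.8]
wrist_force: [0.7, -11.3, 2.1]
opening: 0.0002
time: 11.58
ee_pos: [0.6033, 0.2879, 0.1492]
tcp_rot: [44.1, 89.2, -91.8]
wrist_force: [2.3, -38.9, 4.7]
opening: 0.0003
```

Run:
```python
from plan import *
P,R,o=cur(); print(P,R.as_matrix().round(2))
m=W(sp,(0,-.08,.01)); a=sp[2]; ex=np.array([np.cos(a),np.sin(a),0]); ey=np.array([-np.sin(a),np.cos(a),0])
h=m-.07*ex+[0,0,.05]; print("handle",h)
t=np.radians(20)
Rg=tool(np.cos(t)*ex-np.sin(t)*np.array([0,0,1]),ey)
Ra=tool((0,0,-1),(np.cos(np.radians(70)),np.sin(np.radians(70)),0))
rows(P,R,[(P+[-.02,-.03,0],R),((.59,.25,.32),R),((.33,-.2,.35),Ra)])
print("B"); rows(np.array((.33,-.2,.35)),Ra,[(h-.14*ex+[0,0,.22],Rg)])
```

```text
[0.603275   0.28786294 0.14916952] [[-0.    0.7  -0.72]
 [-0.01 -0.72 -0.7 ]
 [-1.    0.01  0.01]]
handle [ 0.52536687 -0.30805279  0.06      ]
[0. 0. 0.] [0.    0.008 0.035]
[0. 0. 0.] [-0.17   0.02   0.038]
[-115.9    1.     0.2] [-0.193  0.162  0.538]
B
[-19.5 -69.1  13.6] [ 0.07  -0.088  0.091]
```

```bash
python3 -m handwheel '[[0,0,0,0,0.008,0.035,1],[0,0,0,-0.06,0.01,0.038,1],[0,0,0,-0.12,0.015,0.038,1],[0,0,0,-0.17,0.02,0.038,1],[-116,0,0,-0.2,0.162,0.538,0],[-116,0,0,-0.2,0.162,0.538,0],[-116,0,0,-0.2,0.162,0.538,-1],[-116,0,0,-0.2,0.162,0.538,-1],[-116,0,0,-0.2,0.162,0.538,-1],[-116,0,0,-0.2,0.162,0.538,-1],[-116,0,0,-0.2,0.162,0.538,-1],[-116,0,0,-0.2,0.162,0.538,-1],[-116,0,0,-0.2,0.162,0.538,-1],[-116,0,0,-0.2,0.162,0.538,-1],[-116,0,0,-0.2,0.162,0.538,-1],[-116,0,0,-0.2,0.162,0.538,-1]]'
python3 - <<'E'
from plan import *
P,R,o=cur(); print(P,R.as_matrix().round(2),o["q"].round(1))
m=W(sp,(0,-.08,.01)); a=sp[2]; ex=np.array([np.cos(a),np.sin(a),0]); ey=np.array([-np.sin(a),np.cos(a),0])
h=m-.07*ex+[0,0,.05]
t=np.radians(20)
Rg=tool(np.cos(t)*ex-np.sin(t)*np.array([0,0,1]),ey)
rows(P,R,[(h-.14*ex+[0,0,.22],Rg)])
p=bot.camera("scene"); 
import cv2
cv2.imwrite("pics/s6.png",cv2.resize(p["frame"][100:300,120:440,::-1],None,fx=2.5,fy=2.5,interpolation=cv2.INTER_CUBIC))
E
```

```text
time: 13.58
ee_pos: [0.3321, -0.1968, 0.3503]
tcp_rot: [-73.4, 90.0, -92.7]
wrist_force: [-0.6, 0.2, 0.2]
opening: 0.0855
[ 0.33212936 -0.19682623  0.35032574] [[-0.    0.33  0.94]
 [-0.    0.94 -0.33]
 [-1.   -0.    0.  ]] [-30.6 -12.3   7.7 110.   -0.  -11.3]
[-18.8 -69.1  13.2] [ 0.07  -0.093  0.089]
```

View pics/s6.png

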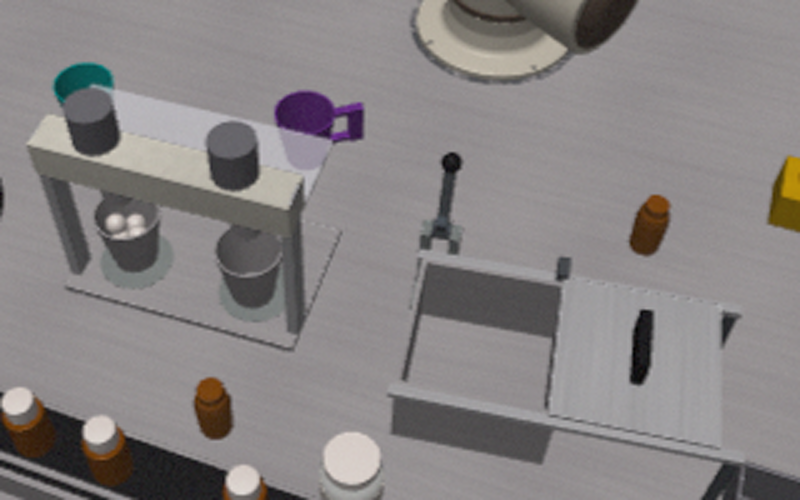

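The mouth is open, with the fin at (640,315), and the lever is free, with its knob at (450,160). The balls show in the left-hand steel mug at (125,222). Next is the pre-grasp pose.

```bash
python3 -m handwheel '[[-18.8,-69.1,13.2,0.07,-0.093,0.089,-1],[-18.8,-69.1,13.2,0.07,-0.093,0.089,-1],[-18.8,-69.1,13.2,0.07,-0.093,0.089,-1],[-18.8,-69.1,13.2,0.07,-0.093,0.089,-1],[-18.8,-69.1,13.2,0.07,-0.093,0.089,-1],[-18.8,-69.1,13.2,0.07,-0.093,0.089,-1],[-18.8,-69.1,13.2,0.07,-0.093,0.089,-1],[-18.8,-69.1,13.2,0.07,-0.093,0.089,-1]]'
cat > g.py <<'E'
from plan import *
m=W(sp,(0,-.08,.01)); a=sp[2]; ex=np.array([np.cos(a),np.sin(a),0]); ey=np.array([-np.sin(a),np.cos(a),0])
h=m-.07*ex+[0,0,.05]
t=np.radians(20)
Rg=tool(np.cos(t)*ex-np.sin(t)*np.array([0,0,1]),ey)
E
python3 - <<'E'
from g import *
import cv2
P,R,o=cur(); print(P,R.as_matrix().round(2),o["q"].round(1))
q=W(hp,(0,0,.156)); print("fin open",unproj(S,(645/2.5+120,313/2.5+100),.156),"expect",W(hp,(0,.16,.156)))
rows(P,R,[(h-.14*ex+[0,0,.22],Rg),(h-.14*ex+[0,0,.0],Rg)])
p=bot.camera("scene"); cv2.imwrite("pics/s7.png",cv2.resize(p["frame"][:,:,::-1],(800,600)))
p=bot.camera("top"); cv2.imwrite("pics/t7.png",cv2.resize(p["frame"][:,:,::-1],(800,600)))
E
```

```text
time: 14.62
ee_pos: [0.384, -0.314, 0.2774]
tcp_rot: [0.3, 20.2, 2.0]
wrist_force: [-0.4, -0.5, -0.4]
opening: 0.0856
[ 0.38399049 -0.31399693  0.27737234] [[ 0.94 -0.03  0.34]
 [ 0.03  1.    0.01]
 [-0.34  0.    0.94]] [-70.5 -39.7 -43.2  47.2  63.5 -47.2]
fin open [0.57078951 0.29764511 0.156     ] expect [0.59792182 0.30253936 0.156     ]
[-0.4 -0.2  0.3] [0.001 0.    0.003]
[-0.4 -0.2  0.3] [ 0.076 -0.001 -0.204]
```

View pics/s7.png

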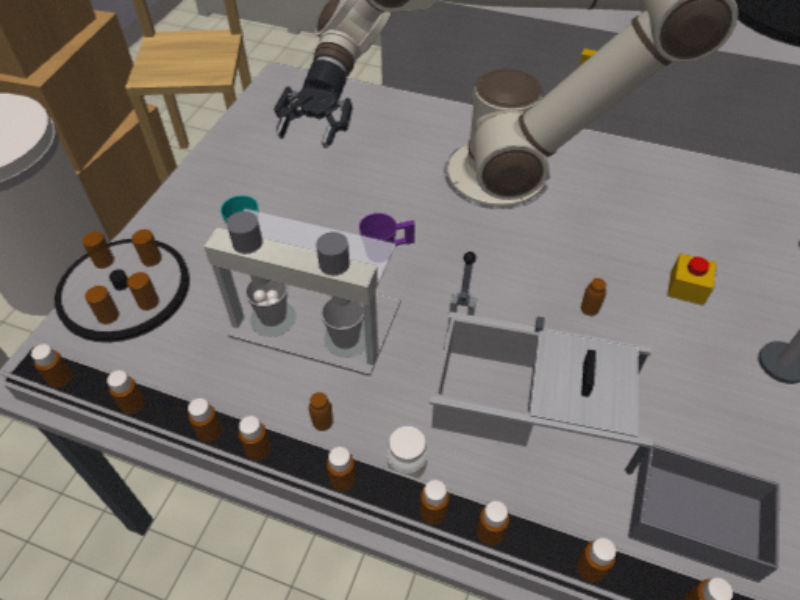

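View pics/t7.png

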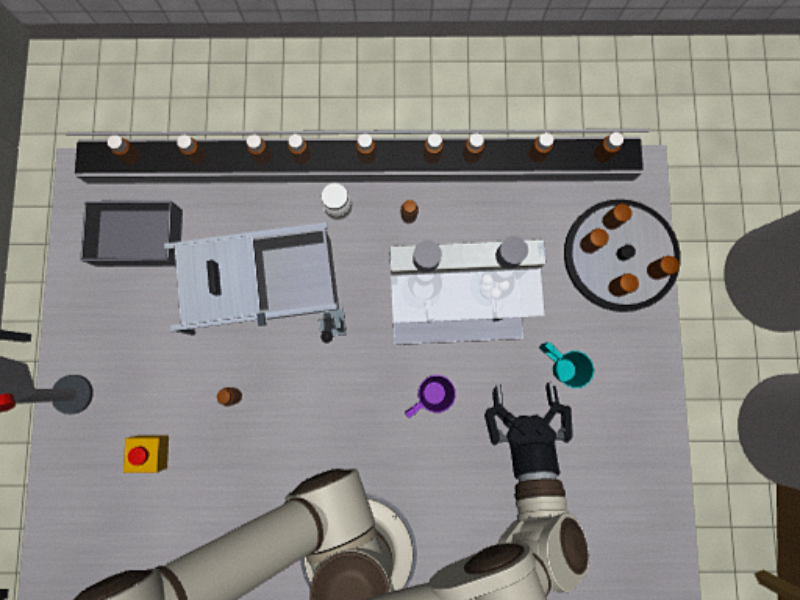

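```bash
cat > kin.py <<'E'
import numpy as np
from scipy.optimize import least_squares
from scipy.spatial.transform import Rotation as Ro
D=[([-63.197,5.0127,10.034,95.097,0,90],[.24792,-.49071,.22856]),([6.7,16.3,32.4,106.1,0,179.3],[.60207,.07016,.31063]),
([24.8,20.5,19.5,89.1,0,160.3],[.6046,.2788,.1493]),([-30.6,-12.3,7.7,110.,0,-11.3],[.3321,-.1968,.3503]),([-70.5,-39.7,-43.2,47.2,63.5,-47.2],[.38399,-.314,.27737])
,([14.5,17.9,16.4,88.6,2.9,150.1],[.6240,.176,.1513])]
def fk(p,q,s5=1):
    r0,z0,L1,L2,e,a,b=p; q=np.radians(q)
    R1=Ro.from_euler("z",q[0]); 
    al=q[1]-q[2]; # forearm down pitch
    pos=np.array([r0+L1*np.sin(q[1]),0,z0+L1*np.cos(q[1])])
    Rf=Ro.from_euler("y",al); pos=pos+Rf.apply([L2,0,e])
    Rw=Ro.from_euler("y",al+q[3]); pos=pos+Rw.apply([a,0,0])
    R5=Rw*Ro.from_euler("z",s5*q[4]); pos=pos+R5.apply([b,0,0])
    R=R5*Ro.from_euler("x",q[5])
    return R1.apply(pos),R1*R*Ro.from_euler("x",0)
def fit():
    f=lambda p:np.concatenate([fk(p,q)[0]-x for q,x in D]+[[.05*(p[4])]])
    r=least_squares(f,[0,.3,.35,.35,0,.05,.2],bounds=([-.1,0,.1,.1,-.15,0,.05],[.1,.6,.7,.7,.15,.3,.4]))
    return r.x,np.abs(r.fun).max()
if __name__=="__main__":
    p,e=fit(); print(p.round(4),e); np.save("kin.npy",p)
    f=lambda p:np.concatenate([fk(p,q)[0]-x for q,x in D]); print(f(p).reshape(-1,3).round(4))
    print(fk(p,D[4][0])[1].as_matrix().round(2))
    print(fk(p,D[0][0])[1].as_matrix().round(2))
E
python3 kin.py
```

```text
[5.000e-04 1.611e-01 4.200e-01 5.183e-01 3.540e-02 1.442e-01 2.874e-01] 0.0017713352027400146
[[ 0.     -0.0001  0.    ]
 [ 0.0003  0.0006 -0.0002]
 [-0.0003  0.0004  0.    ]
 [ 0.0001  0.0003  0.0002]
 [ 0.0001 -0.     -0.0002]
 [-0.0004  0.0003  0.0001]]
[[ 0.94 -0.03  0.35]
 [ 0.03  1.    0.01]
 [-0.35  0.01  0.94]]
[[-0.    0.45 -0.89]
 [ 0.   -0.89 -0.45]
 [-1.   -0.    0.  ]]
```

```bash
cat > ik.py <<'E'
from kin import *
kp=np.load("kin.npy")
lo=np.array([-179.16,-48.56,-65.8,-126.05,-82.76,-180]);hi=np.array([179.16,103.87,70.77,130.52,87.17,180])
def ik(P,R,q0=None):
    best=None
    seeds=([q0] if q0 is not None else [])+[np.array([np.degrees(np.arctan2(P[1],P[0]))+d,0,0,60,s,g]) for d in(-30,0,30) for s in(-40,40) for g in(-90,0,90)]
    for s in seeds:
        f=lambda q:np.concatenate([(fk(kp,q)[0]-P)*10,(fk(kp,q)[1].inv()*R).as_rotvec()*2])
        r=least_squares(f,np.clip(s,lo+.1,hi-.1),bounds=(lo,hi))
        e=np.abs(r.fun).max()
        if best is None or e<best[0]-1e-6: best=(e,r.x)
        if e<1e-4: break
    return best
def links(q):
    p=kp.copy(); q=np.array(q,float)
    out=[]
    p2=p.copy();p2[5]=p2[6]=0; out.append(fk(p2,q)[0]); p3=p.copy();p3[6]=0; out.append(fk(p3,q)[0]); return out
E
python3 - <<'E'
from g import *
from ik import *
P,R,o=cur(); q0=o["q"]
for td in(10,20,30,40,50):
    t=np.radians(td); Rg=tool(np.cos(t)*ex-np.sin(t)*np.array([0,0,1]),ey)
    for back in(0,.04,.08,.12,.15):
        e,q=ik(h-back*ex+[0,0,.015 if back else 0],Rg,q0); l=links(q)
        print(td,back,round(e,4),q.round(0),"j4 z %.2f j5 pos"%l[0][2],l[1].round(2))
E
```

```text
10 0 0.0 [-53.  -4. -64. -42.  54. -14.] j4 z 0.15 j5 pos [ 0.24 -0.32  0.11]
10 0.04 0.0166 [-58. -12. -66. -33.  59. -18.] j4 z 0.18 j5 pos [ 0.2  -0.32  0.13]
10 0.08 0.0618 [-64. -17. -66. -21.  65. -25.] j4 z 0.20 j5 pos [ 0.16 -0.33  0.13]
10 0.12 0.066 [-70. -22. -66.  -8.  71. -34.] j4 z 0.22 j5 pos [ 0.12 -0.34  0.13]
10 0.15 0.0425 [-74. -24. -66.   1.  74. -41.] j4 z 0.23 j5 pos [ 0.09 -0.33  0.13]
20 0 0.0 [-51. -16. -59. -12.  49. -25.] j4 z 0.23 j5 pos [ 0.26 -0.32  0.16]
20 0.04 0.0 [-56. -23. -61.  -3.  53. -29.] j4 z 0.26 j5 pos [ 0.22 -0.32  0.17]
20 0.08 0.0 [-61. -26. -62.   4.  57. -35.] j4 z 0.26 j5 pos [ 0.18 -0.32  0.17]
20 0.12 0.0 [-67. -29. -62.  13.  62. -43.] j4 z 0.28 j5 pos [ 0.14 -0.32  0.17]
20 0.15 0.0 [-72. -29. -61.  22.  65. -51.] j4 z 0.29 j5 pos [ 0.11 -0.33  0.17]
30 0 0.0 [-49. -19. -52.   9.  43. -32.] j4 z 0.30 j5 pos [ 0.28 -0.32  0.2 ]
30 0.04 0.0 [-53. -24. -54.  17.  46. -36.] j4 z 0.32 j5 pos [ 0.24 -0.32  0.22]
30 0.08 0.0 [-59. -28. -55.  23.  49. -42.] j4 z 0.33 j5 pos [ 0.2  -0.32  0.22]
30 0.12 0.0 [-64. -30. -55.  30.  53. -49.] j
[... 220 characters left out ...]
6.  31.  37. -40.] j4 z 0.38 j5 pos [ 0.27 -0.32  0.26]
40 0.08 0.0 [-55. -26. -47.  35.  40. -45.] j4 z 0.38 j5 pos [ 0.23 -0.32  0.26]
40 0.12 0.0 [-60. -28. -48.  41.  43. -51.] j4 z 0.39 j5 pos [ 0.19 -0.32  0.26]
40 0.15 0.0 [-64. -29. -48.  45.  45. -56.] j4 z 0.39 j5 pos [ 0.16 -0.32  0.26]
50 0 0.0 [-43. -14. -36.  37.  27. -38.] j4 z 0.40 j5 pos [ 0.34 -0.32  0.28]
50 0.04 0.0 [-47. -19. -38.  42.  29. -41.] j4 z 0.42 j5 pos [ 0.3  -0.32  0.3 ]
50 0.08 0.0 [-51. -22. -40.  45.  31. -46.] j4 z 0.42 j5 pos [ 0.26 -0.32  0.3 ]
50 0.12 0.0 [-55. -25. -42.  49.  33. -51.] j4 z 0.43 j5 pos [ 0.22 -0.32  0.3 ]
50 0.15 0.0 [-59. -27. -42.  52.  34. -55.] j4 z 0.43 j5 pos [ 0.19 -0.32  0.3 ]
```

```bash
cat > pour.py <<'E'
from g import *
from ik import *
def mugR(psi,phi): return Ro.from_euler("z",psi,degrees=True)*Ro.from_euler("x",phi,degrees=True)
def toolR(psi,phi,tilt): return mugR(psi,phi)*Ro.from_euler("y",tilt,degrees=True)
E
python3 - <<'E'
from pour import *
for tilt in(20,25,30):
  for psi in(-22,-10,-35):
    q=np.array([0,0,0,60,30,-60.])
    for phi in(0,-45,-90,-120,-140):
        e,q=ik(W(hp,(-.08,-.005,.21)),toolR(psi,phi,tilt),q); l=links(q); print(tilt,psi,phi,round(e,3),q.round(0),l[0].round(2),l[1].round(2))
E
```

```text
20 -22 0 0.0 [ 38. -38. -53.  21. -55.  31.] [0.2  0.16 0.39] [0.29 0.23 0.31]
20 -22 -45 0.0 [ 43. -21. -42.  32. -73.   6.] [0.25 0.24 0.4 ] [0.32 0.29 0.28]
20 -22 -90 0.106 [ 44. -10. -58. -49. -83. -90.] [0.22 0.21 0.21] [0.32 0.31 0.21]
20 -22 -120 0.03 [  44.   25.  -49. -126.  -78. -170.] [0.25 0.24 0.05] [0.32 0.31 0.16]
20 -22 -140 0.053 [  42.   27.  -52. -126.  -71.  176.] [0.24 0.22 0.04] [0.31 0.28 0.14]
20 -10 0 0.022 [ 33. -49. -60.  16. -40.  18.] [0.17 0.11 0.37] [0.28 0.18 0.31]
20 -10 -45 0.0 [ 40. -36. -56.  10. -62. -19.] [0.19 0.16 0.35] [0.29 0.24 0.28]
20 -10 -90 0.0 [ 43. -18. -64. -46. -73. -90.] [0.19 0.17 0.21] [0.29 0.27 0.21]
20 -10 -120 0.0 [  42.    8.  -63.  -98.  -67. -143.] [0.19 0.17 0.1 ] [0.29 0.26 0.16]
20 -10 -140 0.0 [  40.   16.  -63. -111.  -59. -165.] [0.19 0.16 0.06] [0.28 0.24 0.13]
20 -35 0 0.0 [ 42. -22. -39.  40. -66.  55.] [0.26 0.23 0.43] [0.32 0.28 0.31]
20 -35 -45 0.0 [ 44.   4. -18.  80. -76.  55.] [0.38 0.36 0.42] [0.36 0.34 0.28]
20 -35 -90 0.077 [ 44.  30.  -5. 131. -81.  76.] [0.47 0.46 0.26] [0.37 0.36 0.22]
20 -35 -120 0.34
[... 1980 characters left out ...]
43] [0.31 0.27 0.31]
30 -10 -90 0.047 [ 44. -10. -59. -48. -83. -90.] [0.21 0.21 0.21] [0.32 0.31 0.21]
30 -10 -120 0.062 [  43.   26.  -52. -126.  -72. -164.] [0.24 0.22 0.04] [0.31 0.29 0.15]
30 -10 -140 0.134 [  41.   27.  -55. -126.  -63.  180.] [0.23 0.2  0.03] [0.31 0.26 0.13]
30 -35 0 0.0 [ 39. -20. -32.  53. -56.  60.] [0.29 0.23 0.48] [0.34 0.27 0.35]
30 -35 -45 0.0 [ 42.  11.  -7.  95. -67.  65.] [0.44 0.39 0.44] [0.39 0.35 0.31]
30 -35 -90 0.184 [ 43.  33.   3. 131. -74.  72.] [0.51 0.47 0.28] [0.41 0.38 0.23]
30 -35 -120 0.442 [ 43.  31.  -4. 131. -80.  48.] [0.48 0.46 0.25] [0.38 0.36 0.22]
30 -35 -140 0.639 [  41.   26.  -48. -126.  -76.  168.] [0.27 0.24 0.05] [0.34 0.3  0.16]
```

```bash
cat > search.py <<'E'
from pour import *
import itertools
tip=W(hp,(-.163,-.07,.191)); hin=W(hp,(-.128,-.07,.113))
lev=[hin+(tip-hin)*s for s in np.linspace(0,1,5)]
def clear(q):
    P,R=fk(kp,q); x=R.as_matrix()[:,0]; j4,j5=links(q)
    pts=[P-x*s for s in np.linspace(.06,.287,8)]+[j5+(j4-j5)*s for s in(.33,.66,1)]
    c=min(np.linalg.norm(p-l)-.012-.05 for p in pts for l in lev)
    c=min(c,min(p[2] for p in pts[:8])-.05, min(p[2] for p in pts[8:])-.065)
    for p in pts: # hopper box/cover below .16 fin
        d=p[:2]-hp[:2]; a=hp[2]; hx=np.cos(a)*d[0]+np.sin(a)*d[1]; hy=-np.sin(a)*d[0]+np.cos(a)*d[1]
        if abs(hx)<.14 and -.13<hy<.3: c=min(c,p[2]-.05-.12)
        if abs(hx)<.08 and .1<hy<.22: c=min(c,p[2]-.05-.156)
        d=p[:2]-sp[:2]; a=sp[2]; hx=np.cos(a)*d[0]+np.sin(a)*d[1]; hy=-np.sin(a)*d[0]+np.cos(a)*d[1]
        if -.14<hx<.11 and abs(hy)<.2: c=min(c,p[2]-.05-.3)
        c=min(c,np.linalg.norm(p[:2])-.15)
    return c
def poses(psi,beta,tilt,flip,phis,lipz=.15,off=.03):
    out=[]
    az=np.radians(psi+beta); dirw=np.array([np.cos(az),np.sin(az),0])
    lip_t=W(hp,(0,0,lipz))-off*dirw
    for phi in phis:
        axis=np.array([-np.sin(np.radians(beta)),np.cos(np.radians(beta)),0])
        M=Ro.from_euler("z",psi,degrees=True)*Ro.from_rotvec(np.radians(phi)*axis)
        lipv=np.array([.07+.041*np.cos(np.radians(beta)),.041*np.sin(np.radians(beta)),.035])
        G=lip_t-M.apply(lipv)
        R=M*Ro.from_euler("y",tilt,degrees=True)
        if flip: R=R*Ro.from_euler("x",180,degrees=True)
        out.append((G,R))
    return out
def ik1(P,R,q0):
    f=lambda q:np.concatenate([(fk(kp,q)[0]-P)*10,(fk(kp,q)[1].inv()*R).as_rotvec()*2])
    r=least_squares(f,np.clip(q0,lo+.1,hi-.1),bounds=(lo,hi)); return np.abs(r.fun).max(),r.x
if __name__=="__main__":
    res=[]
    phis=[110,85,55,25,0]
    for tilt,psi,beta,flip in itertools.product((20,30),(-30,-10,10,25,40,60),(-90,-60,-30,0,30,60,90),(0,1)):
        ps=poses(psi,beta,tilt,flip,phis)
        e,q=ik(*ps[0])
        if e>1e-3: continue
        c=clear(q); ok=True; qs=[q]
        for P,R in ps[1:]:
            e,qn=ik1(P,R,q)
            if e>1e-3 or np.abs(qn-q).max()>90: ok=False;break
            q=qn; qs.append(q); c=min(c,clear(q))
        res.append((ok,c,tilt,psi,beta,flip,qs[0].round(0),len(qs)))
    res.sort(key=lambda r:(-r[0],-r[1]))
    for r in res[:14]: print(*r)
E
time python3 search.py
```

```text
True 0.05135517597289874 20 -10 -30 1 [  -7.   22.   21.  110.   46. -156.] 5
True 0.05135517597281419 20 -10 -30 0 [ -7.  22.  21. 110.  46.  24.] 5
True 0.026034777848680135 30 -10 -30 0 [ -8.  33.  30. 124.  49.  12.] 5
True 0.026034776956879502 30 -10 -30 1 [  -8.   33.   30.  124.   49. -168.] 5
True -0.024999999936986025 30 -10 -60 0 [-12. -28. -48.  17.  67.  89.] 5
True -0.0249999999850105 30 -30 -60 0 [  1. -46. -62.   2.  38. 112.] 5
True -0.02499999999484613 30 -30 -60 1 [  1. -46. -62.   2.  38. -68.] 5
True -0.02499999999633863 30 -30 -30 1 [  -9.   13.    6.   97.   57. -139.] 5
True -0.024999999997256758 30 -30 -30 0 [-9. 13.  6. 97. 57. 41.] 5
True -0.024999999999999953 30 -10 -60 1 [-12. -28. -48.  17.  67. -91.] 5
True -0.02636134446356358 30 25 60 0 [ 41. -11. -30.  53. -76. -52.] 5
True -0.026361344507225697 30 25 60 1 [ 41. -11. -30.  53. -76. 128.] 5
True -0.03447879139884759 20 -10 -60 1 [ -8. -37. -51.  19.  54. -87.] 5
True -0.034478791400459494 20 -30 -30 1 [  -7.    3.    0.   86.   50. -126.] 5
real	2m40.333s
user	2m36.508s
sys	0m0.161s
```

```bash
cat > s2.py <<'E'
from search import *
th=np.linspace(0,2*np.pi,24,endpoint=False)
mugp=np.concatenate([np.column_stack([r*np.cos(th),r*np.sin(th),0*th+z]) for r,z in((.027,0),(.034,.042),(.041,.085))])-[-.07,0,.05]
def path(psi,beta,tilt,phis,zc=.15,off=.03):
    out=[]
    for (G,R),phi in zip(poses(psi,beta,tilt,0,phis,.15,off),phis):
        M=R*Ro.from_euler("y",-tilt,degrees=True); pts=M.apply(mugp)+G
        G=G+[0,0,zc-pts[:,2].min()]; pts=M.apply(mugp)+G
        cl=min(np.linalg.norm(pts-l,axis=1).min()-.012 for l in lev)
        out.append((G,R,cl))
    return out
if __name__=="__main__":
    phis=[0,20,40,60,75,90,100,110,120]
    for tilt in(20,25):
      for psi in(-15,-5,5):
        for beta in(-45,-30,-15):
            q=np.array([0,0,0,80,30,0.]); L=[]
            for G,R,cl in path(psi,beta,tilt,phis):
                e,q=ik(G,R,q); L.append((e,clear(q),cl,q))
            print(tilt,psi,beta,"err",max(l[0] for l in L).round(3),"clr %.3f mug %.3f"%(min(l[1] for l in L),min(l[2] for l in L)),L[0][3].round(0),L[-1][3].round(0),"jump",np.abs(np.diff([l[3] for l in L],axis=0)).max().round())
E
time python3 s2.py
```

```text
20 -15 -45 err 0.0 clr -0.027 mug 0.113 [ 49. -33. -50.  22. -58.  35.] [-14.  -3. -15.  71.  66.  55.] jump 24.0
20 -15 -30 err 0.0 clr 0.007 mug 0.108 [ 50. -36. -52.  24. -58.  36.] [-10.  28.  24. 116.  52.  23.] jump 23.0
20 -15 -15 err 0.223 clr 0.092 mug 0.101 [ 49. -40. -54.  26. -58.  36.] [ -3.  43.  50. 131.  36.  20.] jump 27.0
20 -5 -45 err 0.0 clr -0.027 mug 0.109 [ 44. -48. -60.  17. -45.  22.] [-14.  12.  -0.  95.  65.  30.] jump 23.0
20 -5 -30 err 0.08 clr 0.007 mug 0.105 [ 45. -49. -59.  22. -48.  24.] [ -9.  38.  37. 128.  47.  12.] jump 22.0
20 -5 -15 err 0.388 clr 0.053 mug 0.089 [ 45. -49. -58.  26. -50.  26.] [ -1.  43.  52. 131.  31.  15.] jump 23.0
20 5 -45 err 0.251 clr -0.041 mug 0.107 [ 41. -49. -58.  23. -39.  18.] [-14.  24.  14. 113.  61.  10.] jump 24.0
20 5 -30 err 0.327 clr 0.029 mug 0.095 [ 41. -49. -56.  27. -41.  20.] [ -7.  41.  43. 131.  43.   7.] jump 27.0
20 5 -15 err 0.548 clr 0.048 mug 0.073 [ 40. -49. -55.  31. -41.  21.] [  0.  44.  54. 131.  26.   9.] jump 27.0
25 -15 -45 err 0.0 clr -0.039 mug 0.113 [ 48. -32. -46.  31. -54.  39.] [-14. 
[... 289 characters left out ...]
.039 mug 0.109 [ 43. -46. -55.  26. -42.  25.] [-15.  18.   5. 105.  67.  18.] jump 22.0
25 -5 -30 err 0.078 clr -0.004 mug 0.105 [ 43. -49. -56.  29. -43.  26.] [ -9.  40.  38. 131.  48.   9.] jump 21.0
25 -5 -15 err 0.507 clr 0.055 mug 0.089 [ 43. -49. -55.  32. -44.  28.] [ -2.  43.  50. 131.  33.  14.] jump 21.0
25 5 -45 err 0.175 clr -0.050 mug 0.107 [ 38. -49. -54.  30. -33.  19.] [-14.  30.  18. 122.  61.   1.] jump 23.0
25 5 -30 err 0.284 clr 0.019 mug 0.095 [ 38. -49. -53.  34. -34.  20.] [ -8.  41.  41. 131.  44.   6.] jump 25.0
25 5 -15 err 0.675 clr 0.046 mug 0.073 [ 36. -49. -52.  37. -34.  20.] [  0.  44.  52. 131.  27.   9.] jump 23.0
real	0m42.345s
user	0m41.836s
sys	0m0.201s
```

Run:
```python
from s2 import *
phis=[0,20,40,60,75,90,100,110]
for psi,beta,zc in((-15,-30,.15),(-15,-25,.15),(-15,-25,.17),(-20,-25,.16)):
    q=np.array([40,-30,-50,30,-50,30.]); print(psi,beta,zc)
    for (G,R,cl),phi in zip(path(psi,beta,20,phis,zc),phis):
        e,q=ik(G,R,q); l=links(q); print(phi,round(e,3),round(clear(q),3),q.round(0),G.round(3),l[0].round(2),l[1].round(2))
```

```text
-15 -30 0.15
0 0.0 0.11 [ 50. -36. -52.  24. -58.  36.] [0.501 0.212 0.2  ] [0.17 0.2  0.39] [0.24 0.28 0.3 ]
20 0.0 0.124 [ 43. -35. -38.  48. -39.  50.] [0.497 0.216 0.227] [0.2  0.19 0.51] [0.27 0.25 0.4 ]
40 0.0 0.123 [ 31. -31. -28.  59. -16.  53.] [0.502 0.211 0.245] [0.25 0.15 0.59] [0.32 0.2  0.47]
60 0.0 0.111 [ 17. -23. -18.  67.   7.  51.] [0.515 0.198 0.251] [0.33 0.1  0.63] [0.4  0.12 0.5 ]
75 0.0 0.097 [  8. -14. -10.  74.  22.  47.] [0.53  0.183 0.248] [0.41 0.06 0.64] [0.46 0.06 0.5 ]
90 0.0 0.092 [ 0. -2. -0. 85. 35. 42.] [0.548 0.165 0.252] [0.51 0.   0.63] [0.52 0.   0.49]
100 0.0 0.095 [-4.  8.  8. 94. 42. 37.] [0.561 0.152 0.256] [ 0.57 -0.04  0.61] [ 0.56 -0.04  0.47]
110 0.0 0.051 [ -7.  17.  16. 105.  48.  30.] [0.574 0.139 0.257] [ 0.64 -0.08  0.58] [ 0.6  -0.08  0.44]
-15 -25 0.15
0 0.0 0.104 [ 50. -37. -53.  25. -58.  36.] [0.496 0.208 0.2  ] [0.16 0.19 0.39] [0.24 0.28 0.3 ]
20 0.0 0.121 [ 43. -35. -38.  50. -39.  49.] [0.492 0.211 0.228] [0.2  0.19 0.52] [0.27 0.25 0.4 ]
40 0.0 0.122 [ 31. -30. -25.  62. -16.  51.] [0.498 0.206 0.246] [0.26 0.16 0.6 ] [0.
[... 1413 characters left out ...]
 0.31]
20 0.0 0.137 [ 45. -29. -32.  54. -43.  57.] [0.498 0.222 0.238] [0.22 0.22 0.54] [0.28 0.28 0.41]
40 0.0 0.135 [ 34. -26. -22.  64. -20.  58.] [0.504 0.217 0.256] [0.27 0.18 0.61] [0.34 0.22 0.49]
60 0.0 0.127 [ 20. -19. -12.  72.   3.  55.] [0.518 0.203 0.263] [0.35 0.13 0.66] [0.41 0.15 0.52]
75 0.0 0.114 [ 10. -10.  -4.  79.  19.  50.] [0.533 0.187 0.26 ] [0.44 0.08 0.66] [0.47 0.08 0.52]
90 0.0 0.11 [ 2.  2.  6. 90. 31. 44.] [0.552 0.169 0.264] [0.53 0.02 0.65] [0.54 0.02 0.51]
100 0.0 0.112 [-2. 11. 14. 99. 38. 38.] [0.565 0.156 0.269] [ 0.6  -0.02  0.64] [ 0.58 -0.02  0.49]
110 0.0 0.094 [ -6.  21.  23. 110.  44.  32.] [0.578 0.142 0.27 ] [ 0.67 -0.07  0.6 ] [ 0.62 -0.06  0.47]
```

Run:
```python
from g import *
P,R,o=cur(); h=np.array([.525,-.305,.062])
rows(P,R,[(h-.12*ex+[0,0,.1],Rg),(h-.10*ex,Rg),(h-.05*ex,Rg),(h-.02*ex,Rg),(h,Rg)])
```

```text
[-0.1 -0.2  0.3] [ 0.06   0.004 -0.105]
[-0.1 -0.2  0.3] [ 0.113  0.004 -0.191]
[-0.1 -0.2  0.3] [ 0.16   0.004 -0.174]
[-0.1 -0.2  0.3] [ 0.188  0.004 -0.164]
[-0.1 -0.2  0.3] [ 0.207  0.005 -0.157]
```

```bash
python3 -m handwheel '[[0,0,0,0.03,0.002,-0.055,-1],[0,0,0,0.06,0.004,-0.105,-1],[0,0,0,0.087,0.004,-0.15,-1],[0,0,0,0.113,0.004,-0.191,-1],[0,0,0,0.113,0.004,-0.191,-1],[0,0,0,0.137,0.004,-0.182,-1],[0,0,0,0.137,0.004,-0.182,-1]]'
python3 - <<'E'
from g import *
import cv2
P,R,o=cur(); print(P,o["q"].round(1),o["wrist_force"])
h=np.array([.525,-.305,.062]); rows(P,R,[(h-.02*ex,Rg),(h,Rg)])
p=bot.camera("scene"); cv2.imwrite("pics/s8.png",cv2.resize(p["frame"][60:240,120:300,::-1],None,fx=3.3,fy=3.3,interpolation=cv2.INTER_CUBIC))
p=bot.camera("top"); cv2.imwrite("pics/t8.png",cv2.resize(p["frame"][140:290,235:395,::-1],None,fx=4,fy=4,interpolation=cv2.INTER_CUBIC))
E
```

```text
time: 15.6
ee_pos: [0.4527, -0.309, 0.0659]
tcp_rot: [-0.2, 20.0, 2.1]
wrist_force: [-0.8, 0.1, 0.4]
opening: 0.0854
[ 0.45272692 -0.30903891  0.06592564] [-60.1 -25.4 -62.8   0.5  56.2 -33.2] [-0.78035279  0.06816994  0.43972112]
[ 0.1 -0.   0.2] [0.051 0.001 0.014]
[ 0.1 -0.   0.2] [0.069 0.001 0.021]
```

View pics/s8.png

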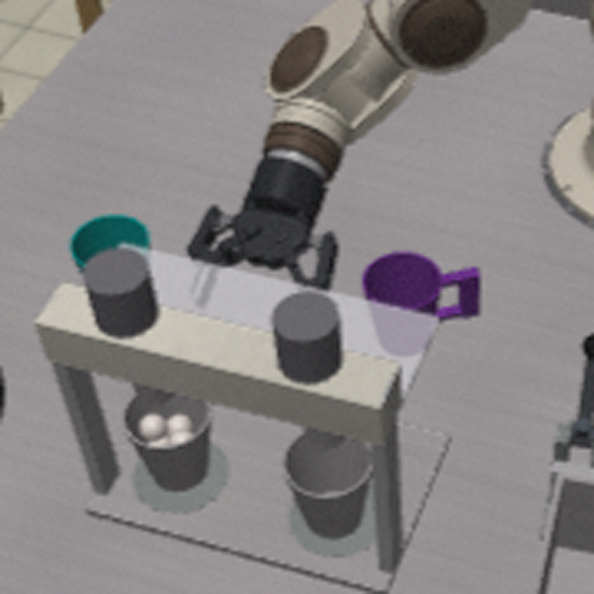

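View pics/t8.png

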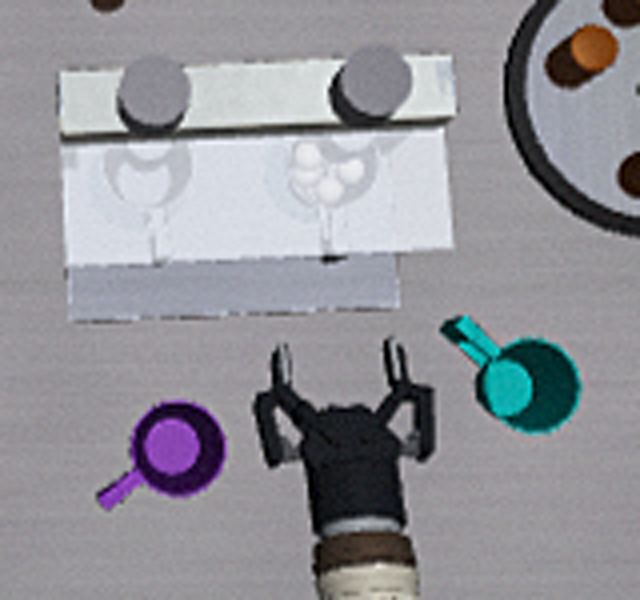

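```bash
python3 -c "
from h import *
print(unproj(T,(317.4,204.5),.087),unproj(T,(316.9,195),.087),'tips',unproj(T,(319.1,225.5),.06))"
```

```text
[ 0.50757877 -0.30546031  0.087     ] [ 0.54036791 -0.30473892  0.087     ] tips [ 0.43728835 -0.31392286  0.06      ]
```

The fingers straddle the line of the handle at (330,240) in the top view, and the purple and turquoise mugs are clear on both sides. I'll move in with a slight leftward correction.

```bash
python3 -m handwheel '[[0,0,0,0.025,0.003,0.007,-1],[0,0,0,0.05,0.006,0.014,-1],[0,0,0,0.068,0.006,0.021,-1],[0,0,0,0.068,0.006,0.021,-1]]'
python3 - <<'E'
from g import *
import cv2
P,R,o=cur(); print(P,o["wrist_force"])
p=bot.camera("scene"); cv2.imwrite("pics/s9.png",cv2.resize(p["frame"][110:220,130:270,::-1],None,fx=5,fy=5,interpolation=cv2.INTER_CUBIC))
p=bot.camera("top"); cv2.imwrite("pics/t9.png",cv2.resize(p["frame"][150:240,265:365,::-1],None,fx=6,fy=6,interpolation=cv2.INTER_CUBIC))
E
```

```text
time: 16.2
ee_pos: [0.5224, -0.2996, 0.0598]
tcp_rot: [-0.1, 20.1, 2.1]
wrist_force: [0.0, 0.5, -0.3]
opening: 0.0853
[ 0.52235037 -0.29962697  0.0597853 ] [ 0.04502305  0.51270524 -0.28938004]
```

View pics/s9.png

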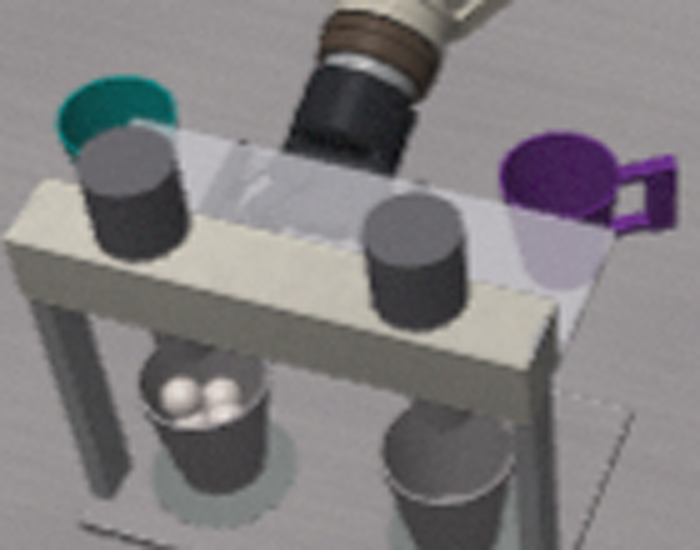

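View pics/t9.png

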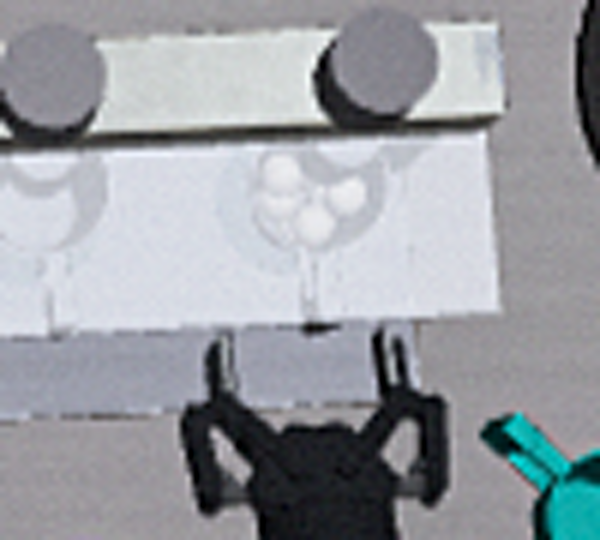

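Run:
```python
from g import *
import cv2
p=bot.camera("top"); f=p["frame"][178:225,285:345,::-1].astype(float)
f=np.clip((f-130)*2.2,0,255).astype(np.uint8)
cv2.imwrite("pics/t10.png",cv2.resize(f,None,fx=12,fy=12,interpolation=cv2.INTER_CUBIC))
P,R,o=cur()
for nm,X in(("tcp",P),("tip",P+R.apply([.019,0,0])),("tipL open",P+R.apply([.006,.043,0])),("tipR",P+R.apply([.006,-.043,0])),("handle top pred",np.array([.525,-.303,.087])),("outer",np.array([.515,-.303,.087]))): print(nm,proj(p,X),(proj(p,X)-[285,178])*12)
```

```text
tcp [314.25354083 201.48672882] [351.04248995 281.84074581]
tip [313.6215565  196.67618287] [343.45867802 224.11419444]
tipL open [301.81394614 200.44626105] [201.76735368 269.35513257]
tipR [326.29232467 199.47416187] [495.50789602 257.68994245]
handle top pred [316.52741272 199.44615537] [378.32895263 257.35386441]
outer [316.61501704 202.34641357] [379.38020444 292.15696283]
```

View pics/t10.png

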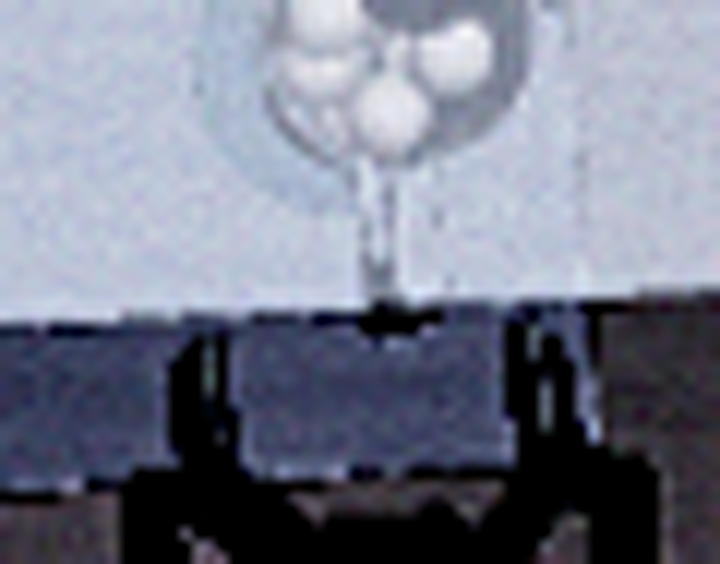

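The fingers, at columns 200 and 545, are centred on the handle at 380 to within about 2 mm, and are a few mm shallow. I'll advance 5 mm and close.

```bash
python3 -m handwheel '[[0,0,0,0.005,0,0.001,-1],[0,0,0,0.005,0,0.001,0.2],[0,0,0,0.005,0,0.001,1],[0,0,0,0.005,0,0.001,1],[0,0,0,0.005,0,0.001,1],[0,0,0,0.005,0,0.001,1],[0,0,0,0.005,0,0.001,1]]' 80
python3 - <<'E'
from g import *
import cv2
P,R,o=cur(); print(P,o["wrist_force"],o["opening"])
p=bot.camera("scene"); cv2.imwrite("pics/s11.png",cv2.resize(p["frame"][110:220,130:270,::-1],None,fx=5,fy=5,interpolation=cv2.INTER_CUBIC))
E
```

```text
time: 17.23
ee_pos: [0.5267, -0.2991, 0.0576]
tcp_rot: [-0.0, 20.1, 2.1]
wrist_force: [-1.4, 0.7, 0.5]
opening: 0.0116
[ 0.52670617 -0.2991326   0.05761814] [-1.37080561  0.67079833  0.54007437] 0.011605262267607368
```

View pics/s11.png

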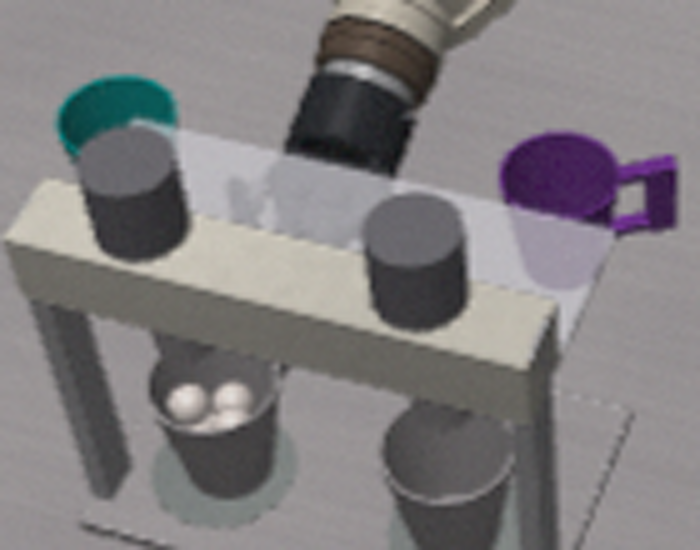

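```bash
python3 -m handwheel '[[0,0,0,-0.0025,0,0.007,1],[0,0,0,-0.005,0,0.014,1],[0,0,0,-0.005,0,0.014,1]]'
python3 - <<'E'
from g import *
import cv2
P,R,o=cur(); print(P,o["wrist_force"],o["opening"])
rows(P,R,[(P-.05*ex,Rg),(P-.10*ex,Rg),(P-.15*ex,Rg),(P-.15*ex+[0,0,.2],Rg)])
p=bot.camera("scene"); cv2.imwrite("pics/s12.png",cv2.resize(p["frame"][110:220,130:270,::-1],None,fx=5,fy=5,interpolation=cv2.INTER_CUBIC))
E
```

```text
time: 17.65
ee_pos: [0.5272, -0.2994, 0.0739]
tcp_rot: [-0.1, 20.0, 2.0]
wrist_force: [-0.1, -0.8, -1.4]
opening: 0.0119
[ 0.52715617 -0.29943865  0.07388888] [-0.13116146 -0.77276445 -1.41698682] 0.01186448984239537
[-0.  -0.   0.3] [-0.047 -0.    -0.017]
[-0.  -0.   0.3] [-0.094 -0.    -0.034]
[-0.  -0.   0.3] [-0.141 -0.001 -0.051]
[-0.  -0.   0.3] [-0.209 -0.001  0.137]
```

View pics/s12.png

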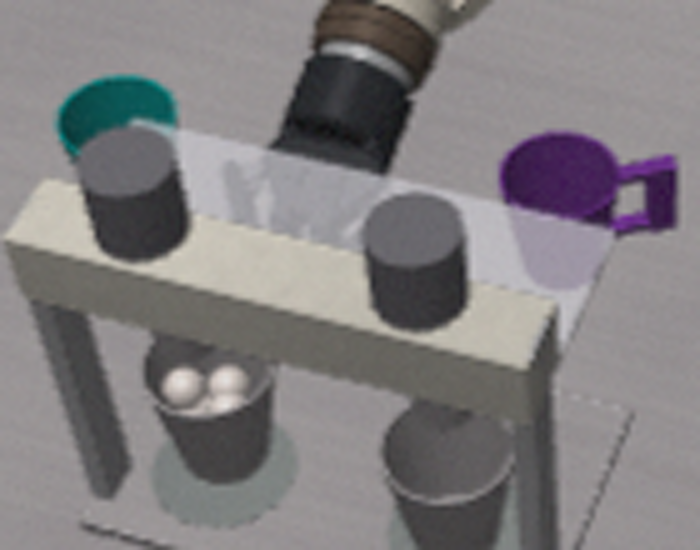

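The mug is off its spot and upright at (215,410), with the balls inside. I'll withdraw it straight back.

```bash
python3 -m handwheel '[[0,0,0,-0.010,0,-0.0035,1],[0,0,0,-0.022,0,-0.008,1],[0,0,0,-0.036,0,-0.013,1],[0,0,0,-0.052,0,-0.019,1],[0,0,0,-0.068,0,-0.0247,1],[0,0,0,-0.084,0,-0.0305,1],[0,0,0,-0.1,0,-0.0363,1],[0,0,0,-0.116,0,-0.042,1],[0,0,0,-0.13,0,-0.047,1],[0,0,0,-0.141,0,-0.051,1],[0,0,0,-0.141,0,-0.051,1]]'
python3 - <<'E'
from g import *
import cv2
P,R,o=cur(); print(P,o["wrist_force"],o["opening"],o["q"].round(0))
p=bot.camera("scene"); cv2.imwrite("pics/s13.png",cv2.resize(p["frame"][60:220,110:310,::-1],None,fx=4,fy=4,interpolation=cv2.INTER_CUBIC))
p=bot.camera("top"); cv2.imwrite("pics/t13.png",cv2.resize(p["frame"][140:290,235:395,::-1],None,fx=4,fy=4,interpolation=cv2.INTER_CUBIC))
E
```

```text
time: 19.08
ee_pos: [0.3762, -0.3051, 0.0731]
tcp_rot: [-0.0, 20.1, 1.9]
wrist_force: [0.2, 0.2, -1.8]
opening: 0.0119
[ 0.37616114 -0.30509864  0.07313154] [ 0.18968025  0.23836532 -1.77219064] 0.011931835488835495 [-71. -32. -63.  21.  64. -49.]
```

View pics/s13.png

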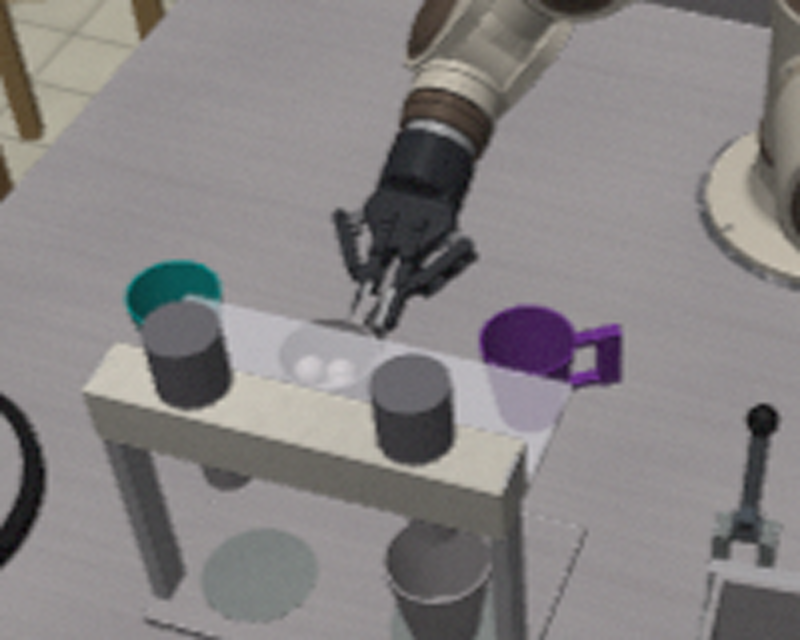

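View pics/t13.png

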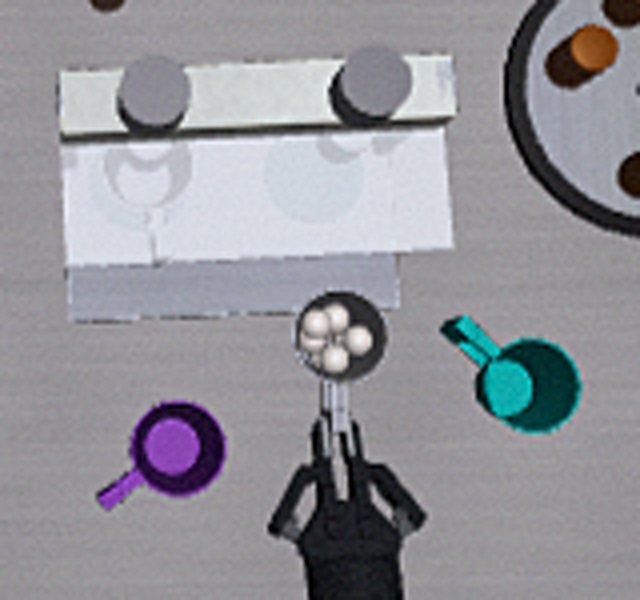

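The mug is clear of the guard, at (341,337) in the top view, with all the visible balls inside. Now I'll check a transit path to the hopper against the joint ranges.

```bash
cat > transit.py <<'E'
from s2 import *
from scipy.spatial.transform import Slerp
def check(q,wps,n=6,show=True):
    out=[]
    for (P0,R0),(P1,R1) in zip(wps[:-1],wps[1:]):
        sl=Slerp([0,1],Ro.concatenate([R0,R1])); worst=0;c=9;qq=[q]
        for s in np.linspace(0,1,n+1)[1:]:
            e,q2=ik1(P0+(P1-P0)*s,sl(s),q); worst=max(worst,e); c=min(c,clear(q2)); qq.append(q2); q=q2
        if show: print("err %.4f clr %.3f jump %.0f"%(worst,c,np.abs(np.diff(qq,axis=0)).max()),q.round(0))
    return q
E
python3 - <<'E'
from transit import *
P,R,o=cur()
up=lambda psi:toolR(psi,0,20)
A=np.array([.376,-.305,.073])
G0,R0,_=path(-15,-25,20,[0],.15)[0]
for name,w in {"direct":[(A,up(2)),(A+[0,0,.3],up(2)),(G0+[0,0,.12],up(-15)),(G0,up(-15))],
 "radial":[(A,up(2)),(A+[0,0,.33],up(2)),(np.array([.5,-.25,.42]),up(-20)),(np.array([.6,0,.42]),up(0)),(np.array([.55,.2,.40]),up(0)),(G0+[0,0,.12],up(-15)),(G0,up(-15))],
 "rad2":[(A,up(2)),(A+[0,0,.33],up(2)),(np.array([.5,-.2,.42]),up(-15)),(np.array([.55,.1,.42]),up(10)),(G0+[0,0,.15],up(-15)),(G0,up(-15))]}.items():
    print(name); check(o["q"],w)
E
```

```text
direct
err 0.0000 clr 0.093 jump 8 [-71. -40. -32.  59.  64. -49.]
err 0.7915 clr 0.008 jump 52 [ 50. -39. -40.  39. -58.  36.]
err 0.0000 clr 0.104 jump 3 [ 50. -37. -53.  25. -58.  36.]
radial
err 0.0000 clr 0.093 jump 9 [-71. -39. -29.  62.  64. -49.]
err 0.1425 clr 0.029 jump 13 [-33. -49. -34.  39.  14.  -6.]
err 0.1584 clr 0.028 jump 6 [ -0. -48. -38.  30.   0.  -0.]
err 0.0240 clr 0.039 jump 6 [ 36. -45. -38.  31. -33.  14.]
err 0.0000 clr 0.065 jump 5 [ 50. -39. -40.  39. -58.  36.]
err 0.0000 clr 0.104 jump 3 [ 50. -37. -53.  25. -58.  36.]
rad2
err 0.0000 clr 0.093 jump 9 [-71. -39. -29.  62.  64. -49.]
err 0.2241 clr 0.023 jump 12 [-30. -49. -32.  44.  16.  -7.]
err 0.3016 clr 0.017 jump 7 [ 11. -49. -34.  39.  -1.   0.]
err 0.1789 clr 0.031 jump 13 [ 50. -39. -37.  42. -58.  36.]
err 0.0000 clr 0.104 jump 3 [ 50. -37. -53.  25. -58.  36.]
```

Run:
```python
from transit import *
P,R,o=cur()
up=lambda psi:toolR(psi,0,20)
A=np.array([.376,-.305,.073])
pp=path(-15,-25,20,[0,20,40],.15)
a=np.array
for name,w in {"1":[(A,up(2)),(A+[0,0,.33],up(2)),(a([.53,-.36,.42]),up(-20)),(a([.65,-.02,.42]),up(0)),(a([.62,.2,.40]),up(8)),(pp[0][0]+[0,0,.12],up(-15))],
"2":[(A,up(2)),(A+[0,0,.33],up(2)),(a([.48,-.40,.40]),up(-25)),(a([.64,-.15,.42]),up(-12)),(a([.65,.02,.42]),up(2)),(a([.61,.2,.40]),up(8)),(pp[1][0]+[0,0,.1],pp[1][1]),(pp[2][0],pp[2][1])],
"3":[(A,up(2)),(A+[0,0,.33],up(2)),(a([.50,-.38,.40]),up(-20)),(a([.67,-.15,.40]),up(-12)),(a([.68,.02,.40]),up(2)),(a([.63,.2,.38]),up(8)),(pp[1][0]+[0,0,.1],pp[1][1]),(pp[2][0],pp[2][1])]}.items():
    print(name); check(o["q"],w)
```

```text
1
err 0.0000 clr 0.093 jump 9 [-71. -39. -29.  62.  64. -49.]
err 0.0000 clr 0.068 jump 13 [-44. -39. -33.  27.  23.  -9.]
err 0.0000 clr 0.069 jump 7 [ -3. -40. -34.  25.   3.  -1.]
err 0.0000 clr 0.087 jump 5 [ 25. -39. -36.  24. -16.   6.]
err 0.0000 clr 0.083 jump 8 [ 50. -39. -40.  39. -58.  36.]
2
err 0.0000 clr 0.093 jump 9 [-71. -39. -29.  62.  64. -49.]
err 0.0000 clr 0.065 jump 12 [-51. -41. -37.  26.  24.  -9.]
err 0.0000 clr 0.073 jump 6 [-14. -39. -34.  25.   2.  -1.]
err 0.0000 clr 0.091 jump 3 [  2. -40. -34.  25.   0.  -0.]
err 0.0000 clr 0.086 jump 4 [ 25. -40. -37.  24. -16.   6.]
err 0.0000 clr 0.091 jump 9 [ 43. -33. -26.  60. -39.  49.]
err 0.0000 clr 0.122 jump 4 [ 31. -30. -25.  62. -16.  51.]
3
err 0.0000 clr 0.093 jump 9 [-71. -39. -29.  62.  64. -49.]
err 0.0000 clr 0.071 jump 11 [-49. -40. -36.  27.  28. -11.]
err 0.0000 clr 0.071 jump 6 [-13. -34. -34.  21.   1.  -0.]
err 0.0000 clr 0.071 jump 2 [  1. -35. -34.  21.   0.  -0.]
err 0.0000 clr 0.109 jump 4 [ 24. -38. -38.  21. -15.   6.]
err 0.0000 clr 0.102 jump 9 [ 43. -33. -26.  60. -39.  49.]
err 0.0000 clr 0.122 jump 4 [ 31. -30. -25.  62. -16.  51.]
```

Run:
```python
from transit import *
P,R,o=cur()
up=lambda psi:toolR(psi,0,20)
a=np.array
A=P+[0,0,.327]
wp=[(A,R)]
def seg(P0,p0,P1,p1,n): return [(P0+(P1-P0)*s,up(p0+(p1-p0)*s)) for s in np.linspace(0,1,n+1)[1:]]
w=[(P+[0,0,z],R) for z in(.02,.06,.11,.16,.21,.26,.30,.327)]+seg(A,2,a([.48,-.40,.40]),-25,4)
rows(P,R,w); print()
B=a([.48,-.40,.40]); C=a([.64,-.15,.42]); D=a([.65,.02,.42]); E=a([.61,.2,.40])
w=seg(B,-25,C,-12,7)+seg(C,-12,D,2,4)+seg(D,2,E,8,4); rows(B,up(-25),w)
```

```text
[0. 0. 0.] [-0.007 -0.     0.019]
[0. 0. 0.] [-0.021 -0.     0.056]
[0. 0. 0.] [-0.038 -0.     0.103]
[0. 0. 0.] [-0.055 -0.     0.15 ]
[0. 0. 0.] [-0.072 -0.     0.197]
[0. 0. 0.] [-0.089 -0.     0.244]
[0. 0. 0.] [-0.103 -0.     0.282]
[0. 0. 0.] [-0.112 -0.     0.307]
[ 2.3 -0.1 -6.3] [-0.089 -0.025  0.316]
[  4.7  -0.1 -12.7] [-0.065 -0.05   0.324]
[  7.   -0.1 -19. ] [-0.042 -0.074  0.333]
[  9.3  -0.1 -25.4] [-0.018 -0.099  0.341]

[-0.6 -0.   1.7] [0.004 0.042 0.005]
[-1.3  0.   3.5] [0.009 0.084 0.009]
[-1.9 -0.   5.2] [0.013 0.126 0.014]
[-2.5 -0.   7. ] [0.017 0.168 0.018]
[-3.2  0.   8.7] [0.022 0.21  0.023]
[-3.8  0.  10.5] [0.026 0.252 0.028]
[-4.4  0.  12.2] [0.03  0.294 0.032]
[-5.6 -0.  15.5] [0.015 0.334 0.027]
[-6.8 -0.  18.8] [0.001 0.373 0.022]
[-8.   0.  22.1] [-0.014  0.413  0.016]
[-9.2  0.  25.4] [-0.029  0.452  0.011]
[-9.7 -0.  26.8] [-0.054  0.489 -0.004]
[-10.3  -0.   28.2] [-0.078  0.526 -0.018]
[-10.8   0.   29.6] [-0.103  0.562 -0.032]
[-11.3  -0.   31. ] [-0.128  0.599 -0.046]
```

```bash
python3 -m handwheel '[[0,0,0,-0.007,0,0.019,1],[0,0,0,-0.021,0,0.056,1],[0,0,0,-0.038,0,0.103,1],[0,0,0,-0.055,0,0.15,1],[0,0,0,-0.072,0,0.197,1],[0,0,0,-0.089,0,0.244,1],[0,0,0,-0.103,0,0.282,1],[0,0,0,-0.112,0,0.307,1],[2.3,0,-6.3,-0.089,-0.025,0.316,1],[4.7,0,-12.7,-0.065,-0.05,0.324,1],[7,0,-19,-0.042,-0.074,0.333,1],[9.3,0,-25.4,-0.018,-0.099,0.341,1],[9.3,0,-25.4,-0.018,-0.099,0.341,1]]'
python3 - <<'E'
from g import *
P,R,o=cur(); print(P,o["wrist_force"],o["opening"],o["q"].round(0),o["tcp_rot"])
E
```

```text
time: 20.8
ee_pos: [0.4828, -0.3982, 0.3981]
tcp_rot: [0.1, 20.1, -24.8]
wrist_force: [-0.0, 0.5, -2.5]
opening: 0.0116
[ 0.48275178 -0.39822658  0.3980823 ] [-0.00814792  0.47590034 -2.45427168] 0.011618539850196697 [-50. -41. -37.  26.  24.  -9.] [  0.08745251  20.14444711 -24.79522238]
```

```bash
python3 -m handwheel '[[-0.6,0,1.7,0.004,0.042,0.005,1],[-1.3,0,3.5,0.009,0.084,0.009,1],[-1.9,0,5.2,0.013,0.126,0.014,1],[-2.5,0,7,0.017,0.168,0.018,1],[-3.2,0,8.7,0.022,0.21,0.023,1],[-3.8,0,10.5,0.026,0.252,0.028,1],[-4.4,0,12.2,0.03,0.294,0.032,1],[-5.6,0,15.5,0.015,0.334,0.027,1],[-6.8,0,18.8,0.001,0.373,0.022,1],[-8,0,22.1,-0.014,0.413,0.016,1],[-9.2,0,25.4,-0.029,0.452,0.011,1],[-9.7,0,26.8,-0.054,0.489,-0.004,1],[-10.3,0,28.2,-0.078,0.526,-0.018,1],[-10.8,0,29.6,-0.103,0.562,-0.032,1],[-11.3,0,31,-0.128,0.599,-0.046,1],[-11.3,0,31,-0.128,0.599,-0.046,1]]'
python3 - <<'E'
from transit import *
import cv2
P,R,o=cur(); print(P,o["wrist_force"],o["opening"],o["q"].round(0),o["tcp_rot"])
p=bot.camera("scene"); cv2.imwrite("pics/s14.png",cv2.resize(p["frame"][:,:,::-1],(800,600)))
phis=[10,20,30,40,50,60,65,70,75,80,85,90,95,100,105,110,115]
pp=path(-15,-25,20,phis,.15)
e,q=0,o["q"]
w=[(G+[0,0,max(0,(50-f)/40*.1)],Rr) for (G,Rr,_),f in zip(pp,phis)]
for G,Rr in w:
    e,q=ik1(G,Rr,q); print(round(e,4),round(clear(q),3),q.round(0))
rows(P,R,w)
E
```

```text
time: 22.8
ee_pos: [0.6094, 0.2036, 0.3989]
tcp_rot: [0.0, 20.2, 8.4]
wrist_force: [0.7, -0.2, -1.7]
opening: 0.0118
[0.60942445 0.20364958 0.39886992] [ 0.72588329 -0.24678487 -1.65283056] 0.011763202636355987 [ 26. -40. -36.  25. -16.   6.] [ 0.02627511 20.1915032   8.37100969]
0.0 0.118 [ 47. -36. -33.  51. -49.  45.]
0.0 0.128 [ 43. -34. -29.  57. -39.  49.]
0.0 0.14 [ 38. -32. -25.  61. -28.  51.]
0.0 0.137 [ 31. -29. -22.  64. -16.  51.]
0.0 0.118 [ 24. -25. -19.  67.  -5.  50.]
0.0 0.112 [ 18. -19. -13.  72.   6.  48.]
0.0 0.109 [ 14. -16. -10.  75.  11.  47.]
0.0 0.105 [ 11. -12.  -7.  78.  16.  45.]
0.0 0.101 [ 8. -9. -4. 81. 20. 43.]
0.0 0.097 [ 6. -4. -1. 84. 24. 41.]
0.0 0.098 [ 3.  0.  3. 88. 28. 39.]
0.0 0.1 [ 1.  5.  8. 93. 32. 37.]
0.0 0.102 [-1. 10. 12. 98. 35. 34.]
0.0 0.105 [ -2.  15.  17. 103.  38.  32.]
0.0 0.108 [ -4.  20.  22. 108.  40.  29.]
0.0 0.084 [ -6.  25.  27. 114.  42.  26.]
0.0 0.049 [ -7.  31.  32. 120.  44.  23.]
[ 13.6   7.9 -19.8] [-0.078  0.024 -0.118]
[ 19.2  16.  -17.6] [-0.075  0.025 -0.13 ]
[ 24.8  24.  -15.2] [-0.068  0.023 -0.143]
[ 30.3  32.1 -12.8] [-0.059  0.019 -0.158]
[ 35.7  40.2 -10.2] [-0.047  0.012 -0.174]
[41.1 48.2 -7.5] [-0.04   0.004 -0.17 ]
[43.8 52.3 -6.1] [-0.036 -0.001 -0.169]
[46.5 56.3 -4.7] [-0.031 -0.006 -0.168]
[49.1 60.3 -3.2] [-0.026 -0.012 -0.168]
[51.8 64.4 -1.7] [-0.02  -0.018 -0.168]
[54.4 68.4 -0.2] [-0.016 -0.025 -0.163]
[57.  72.4  1.3] [-0.011 -0.032 -0.158]
[59.6 76.4  2.9] [-0.006 -0.039 -0.154]
[62.2 80.4  4.6] [-0.001 -0.046 -0.15 ]
[64.8 84.5  6.2] [ 0.005 -0.053 -0.146]
[67.4 88.5  7.9] [ 0.01  -0.06  -0.144]
[69.9 92.5  9.7] [ 0.017 -0.067 -0.143]
```

View pics/s14.png

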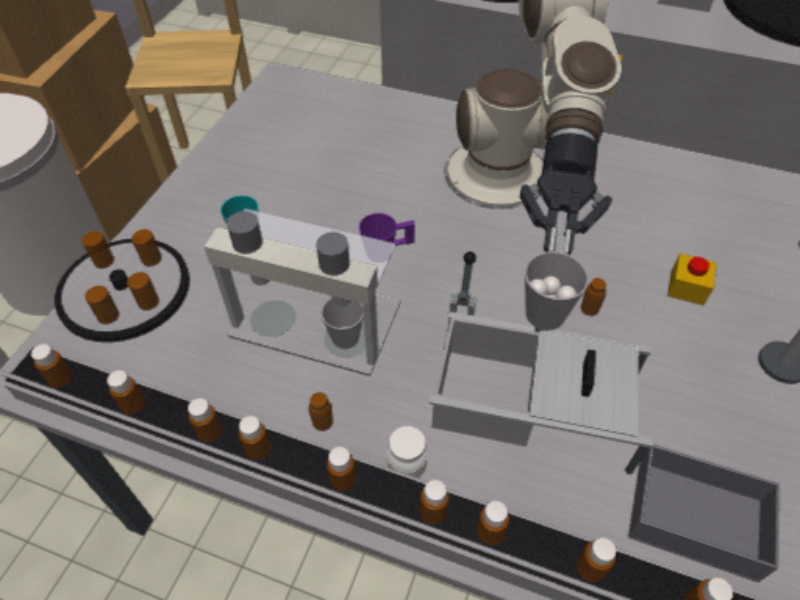

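The upright mug with its balls is at (553,285) and held firmly. I'll move over the mouth and tilt as far as 50° first.

```bash
python3 -m handwheel '[[5,2,-10,-0.03,0.01,-0.04,1],[10,5,-18,-0.06,0.02,-0.08,1],[13.6,7.9,-19.8,-0.078,0.024,-0.118,1],[19.2,16,-17.6,-0.075,0.025,-0.13,1],[24.8,24,-15.2,-0.068,0.023,-0.143,1],[30.3,32.1,-12.8,-0.059,0.019,-0.158,1],[35.7,40.2,-10.2,-0.047,0.012,-0.174,1],[35.7,40.2,-10.2,-0.047,0.012,-0.174,1],[35.7,40.2,-10.2,-0.047,0.012,-0.174,1]]'
python3 - <<'E'
from transit import *
import cv2
P,R,o=cur(); print(P,o["wrist_force"],o["opening"],o["q"].round(0),o["tcp_rot"])
p=bot.camera("scene"); cv2.imwrite("pics/s15.png",cv2.resize(p["frame"][120:290,250:450,::-1],None,fx=4,fy=3.5))
phis=[60,65,70,75,80,85,90,95,100,105,110,115]
rows(P,R,[(G,Rr) for G,Rr,_ in path(-15,-25,20,phis,.15)])
G,Rr,_=path(-15,-25,20,[50],.15)[0]; print(G)
E
```

```text
time: 23.98
ee_pos: [0.5063, 0.1971, 0.2533]
tcp_rot: [41.3, 60.6, 13.7]
wrist_force: [-0.7, 0.5, -2.2]
opening: 0.0115
[0.50633322 0.19710152 0.25325227] [-0.70574559  0.4954491  -2.20488178] 0.011490591315797116 [ 24. -25. -19.  67.  -5.  50.] [41.27540495 60.55693129 13.69347164]
[3.6 9.4 1.5] [ 0.003 -0.     0.007]
[ 5.6 13.9  2.2] [ 0.005 -0.002  0.013]
[ 7.6 18.5  2.9] [ 0.008 -0.005  0.02 ]
[ 9.6 23.   3.6] [ 0.012 -0.007  0.026]
[11.6 27.5  4.3] [ 0.016 -0.01   0.033]
[13.5 32.1  5. ] [ 0.016 -0.011  0.042]
[15.5 36.6  5.7] [ 0.016 -0.013  0.051]
[17.5 41.1  6.4] [ 0.016 -0.014  0.061]
[19.5 45.7  7.1] [ 0.017 -0.016  0.07 ]
[21.5 50.2  7.8] [ 0.019 -0.018  0.079]
[23.5 54.7  8.5] [ 0.022 -0.021  0.088]
[25.5 59.3  9.2] [ 0.025 -0.024  0.097]
[0.50448733 0.2008702  0.25134292]
```

View pics/s15.png

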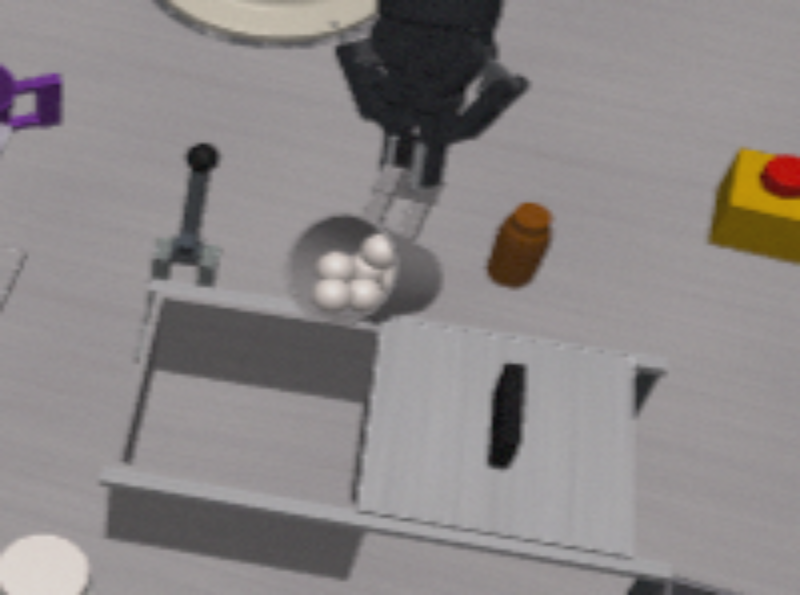

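Run:
```python
from transit import *
P,R,o=cur()
M=R*Ro.from_euler("y",-20,degrees=True); b=np.radians(-25)
for nm,v in (("lip",[.07+.041*np.cos(b),.041*np.sin(b),.035]),("rimc",[.07,0,.035]),("foot",[.07,0,-.05])):
    X=P+M.apply(v); u=proj(S,X); print(nm,X.round(3),((u-[250,120])*[4,3.5]).round(0))
for X in(W(hp,(0,0,.11)),W(hp,(-.085,0,.11)),W(hp,(-.079,-.079,.11)),W(hp,(.079,.079,.11))): print(((proj(S,X)-[250,120])*[4,3.5]).round(0))
```

```text
lip [0.597 0.16  0.196] [303. 311.]
rimc [0.577 0.177 0.228] [344. 271.]
foot [0.527 0.219 0.173] [411. 282.]
[256. 393.]
[273. 306.]
[161. 295.]
[362. 501.]
```

The rim is at (345,270), as predicted, and the tipping lip is aimed just short of the mouth's centre. I'll pour slowly.

```bash
python3 -m handwheel '[[3.6,9.4,1.5,0.003,0,0.007,1],[5.6,13.9,2.2,0.005,-0.002,0.013,1],[6.6,16.2,2.5,0.0065,-0.0035,0.0165,1],[7.6,18.5,2.9,0.008,-0.005,0.02,1],[8.6,20.8,3.2,0.01,-0.006,0.023,1],[9.6,23,3.6,0.012,-0.007,0.026,1],[10.6,25.3,4,0.014,-0.0085,0.0295,1],[11.6,27.5,4.3,0.016,-0.01,0.033,1],[12.5,29.8,4.6,0.016,-0.0105,0.0375,1],[13.5,32.1,5,0.016,-0.011,0.042,1],[14.5,34.3,5.4,0.016,-0.012,0.0465,1],[15.5,36.6,5.7,0.016,-0.013,0.051,1],[17.5,41.1,6.4,0.016,-0.014,0.061,1],[19.5,45.7,7.1,0.017,-0.016,0.07,1],[21.5,50.2,7.8,0.019,-0.018,0.079,1],[23.5,54.7,8.5,0.022,-0.021,0.088,1],[23.5,54.7,8.5,0.022,-0.021,0.088,1],[23.5,54.7,8.5,0.022,-0.021,0.088,1],[23.5,54.7,8.5,0.022,-0.021,0.088,1],[23.5,54.7,8.5,0.022,-0.021,0.088,1]]'
python3 - <<'E'
from transit import *
import cv2
P,R,o=cur(); print(P,o["wrist_force"],o["opening"],o["q"].round(0),o["tcp_rot"])
p=bot.camera("scene"); cv2.imwrite("pics/s16.png",cv2.resize(p["frame"][120:290,250:450,::-1],None,fx=4,fy=3.5))
p=bot.camera("top"); cv2.imwrite("pics/t16.png",cv2.resize(p["frame"][110:230,90:250,::-1],None,fx=5,fy=5))
E
```

```text
time: 26.52
ee_pos: [0.5779, 0.1403, 0.2606]
tcp_rot: [147.0, 43.1, 107.1]
wrist_force: [0.9, 0.1, -1.7]
opening: 0.0118
[0.57787184 0.14029686 0.26059903] [ 0.92735207  0.14562822 -1.70062864] 0.011750025535040242 [ -5.  25.  27. 114.  42.  26.] [146.98168337  43.14337676 107.13791268]
```

View pics/s16.png

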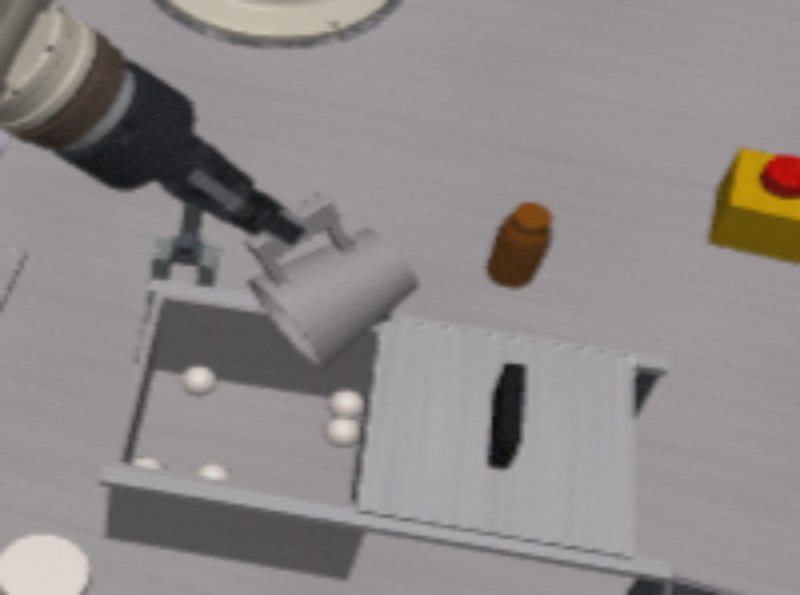

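View pics/t16.png

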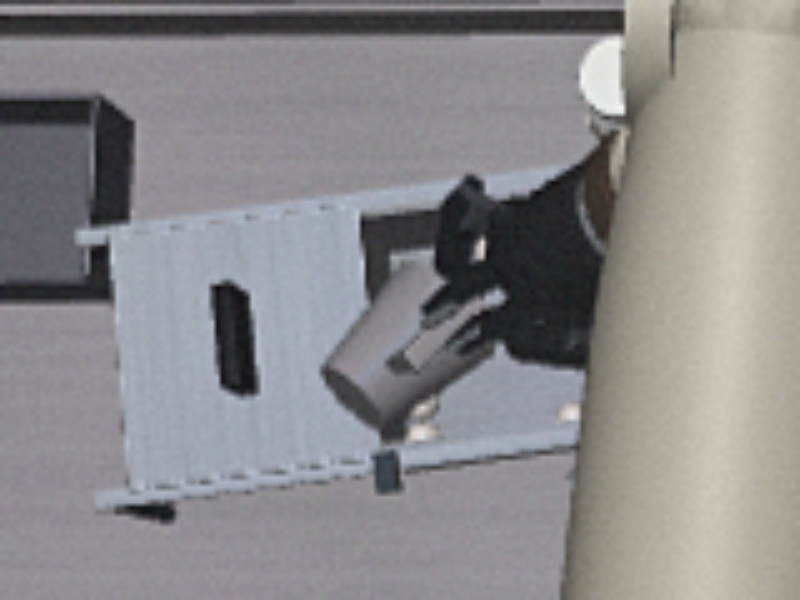

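Five balls show in the hopper and none anywhere else, though parts of it are hidden. I'll tip back part way and count.

Run:
```python
from transit import *
P,R,o=cur()
phis=[100,90,80,70,60,50,40,30,20,10]
w=[(G+[0,0,max(0,(50-f)/40*.1)],Rr) for (G,Rr,_),f in zip(path(-15,-25,20,phis,.15),phis)]
rows(P,R,w); print()
E=np.array([.61,.2,.40])
G,R1=w[-1]
rows(G,R1,[(G+(E-G)*s,toolR(-15+23*s,0,20)) for s in (.33,.66,1)])
```

```text
[-3.9 -9.1 -1.4] [ 0.012 -0.004 -0.013]
[ -7.8 -18.2  -2.8] [ 0.026 -0.008 -0.025]
[-11.8 -27.2  -4.3] [ 0.041 -0.013 -0.034]
[-15.8 -36.3  -5.7] [ 0.048 -0.014 -0.049]
[-19.7 -45.4  -7.2] [ 0.056 -0.015 -0.061]
[-23.7 -54.4  -8.7] [ 0.064 -0.018 -0.069]
[-27.7 -63.5 -10.1] [ 0.056 -0.011 -0.088]
[-31.6 -72.5 -11.6] [ 0.047 -0.005 -0.102]
[-35.6 -81.6 -13. ] [ 0.039  0.    -0.113]
[-39.6 -90.7 -14.5] [ 0.03   0.005 -0.119]

[-7.1 -8.8  5.5] [0.02  0.009 0.043]
[-10.3  -8.5  12.4] [0.04  0.018 0.085]
[-13.5  -8.1  19.5] [0.061 0.027 0.129]
```

```bash
python3 -m handwheel '[[-3.9,-9.1,-1.4,0.012,-0.004,-0.013,1],[-7.8,-18.2,-2.8,0.026,-0.008,-0.025,1],[-11.8,-27.2,-4.3,0.041,-0.013,-0.034,1],[-15.8,-36.3,-5.7,0.048,-0.014,-0.049,1],[-19.7,-45.4,-7.2,0.056,-0.015,-0.061,1],[-23.7,-54.4,-8.7,0.064,-0.018,-0.069,1],[-27.7,-63.5,-10.1,0.056,-0.011,-0.088,1],[-27.7,-63.5,-10.1,0.056,-0.011,-0.088,1]]'
python3 - <<'E'
from transit import *
import cv2
P,R,o=cur(); print(P,o["wrist_force"],o["opening"],o["q"].round(0),o["tcp_rot"])
p=bot.camera("scene"); cv2.imwrite("pics/s17.png",cv2.resize(p["frame"][120:290,250:450,::-1],None,fx=4,fy=3.5))
p=bot.camera("top"); cv2.imwrite("pics/t17.png",cv2.resize(p["frame"][110:230,90:250,::-1],None,fx=5,fy=5))
w=[(G+[0,0,max(0,(50-f)/40*.1)],Rr) for (G,Rr,_),f in zip(path(-15,-25,20,[30,20,10],.15),[30,20,10])]
G=w[-1][0];E=np.array([.61,.2,.40])
w+=[(G+(E-G)*s,toolR(-15+23*s,0,20)) for s in (.33,.66,1)]
rows(P,R,w)
E
```

```text
time: 27.62
ee_pos: [0.4961, 0.2083, 0.2721]
tcp_rot: [27.7, 53.9, 2.9]
wrist_force: [-0.0, 0.5, -2.0]
opening: 0.0118
[0.49614395 0.20834406 0.2720608 ] [-0.0367864  0.4767532 -1.9566097] 0.01175465012557834 [ 31. -29. -22.  64. -16.  51.] [27.68282822 53.94654662  2.92022884]
[-3.8 -9.1 -1.7] [-0.015  0.005  0.006]
[ -7.8 -18.1  -3.2] [-0.027  0.01   0.012]
[-11.8 -27.2  -4.6] [-0.036  0.013  0.019]
[-20.5 -35.   -0. ] [-0.037  0.03   0.064]
[-25.2 -33.8   6. ] [-0.037  0.047  0.108]
[-29.9 -32.3  12.3] [-0.037  0.065  0.154]
```

View pics/s17.png

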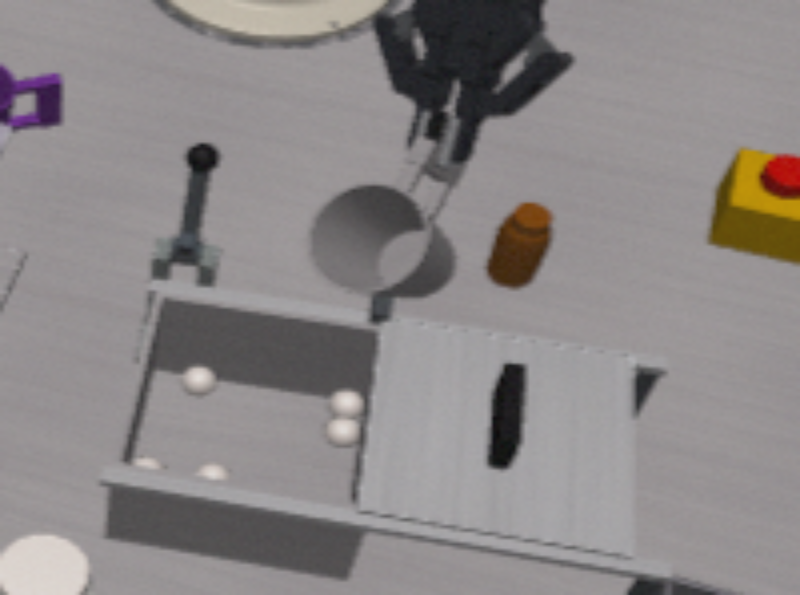

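View pics/t17.png

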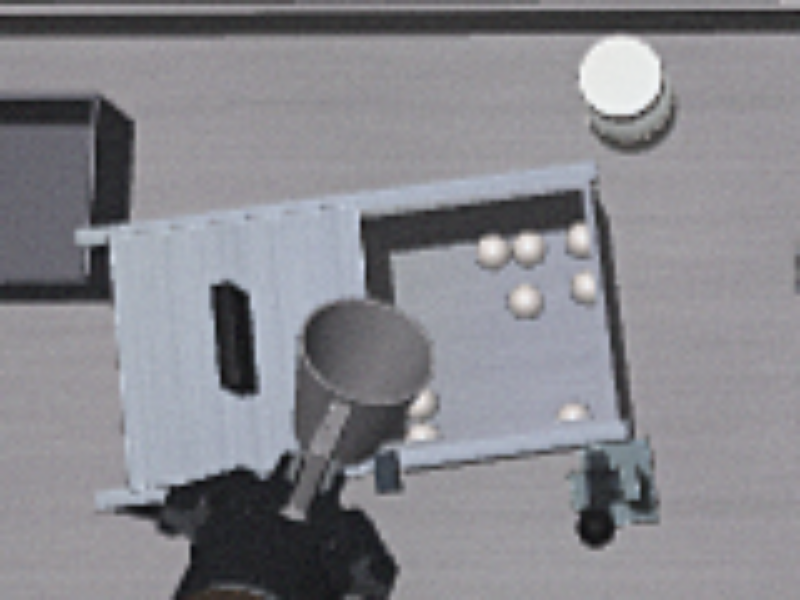

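The top view shows all eight balls inside the hopper: five at the upper right, two at (422,402) and (420,432), and one at (573,412). The mug is empty. Now I'll bring it back.

```bash
python3 -m handwheel '[[-3.8,-9.1,-1.7,-0.015,0.005,0.006,1],[-7.8,-18.1,-3.2,-0.027,0.01,0.012,1],[-11.8,-27.2,-4.6,-0.036,0.013,0.019,1],[-20.5,-35,0,-0.037,0.03,0.064,1],[-25.2,-33.8,6,-0.037,0.047,0.108,1],[-29.9,-32.3,12.3,-0.037,0.065,0.154,1],[-29.9,-32.3,12.3,-0.037,0.065,0.154,1]]'
python3 - <<'E'
from transit import *
P,R,o=cur(); print(P,o["q"].round(0),o["tcp_rot"])
up=lambda psi:toolR(psi,0,20)
a=np.array
def seg(P0,p0,P1,p1,n): return [(P0+(P1-P0)*s,up(p0+(p1-p0)*s)) for s in np.linspace(0,1,n+1)[1:]]
B=a([.48,-.40,.40]); C=a([.64,-.15,.42]); D=a([.65,.02,.42])
w=seg(P,8,D,2,4)+seg(D,2,C,-12,4)+seg(C,-12,B,-25,6)
rows(P,R,w); print(); A=a([.378,-.311,.40])
w=seg(B,-25,A,2,3)+[(a([.378,-.311,z]),up(2.1)) for z in(.35,.3,.25,.2,.15,.1,.076)]
rows(B,up(-25),w)
E
```

```text
time: 28.6
ee_pos: [0.6149, 0.1926, 0.4009]
tcp_rot: [0.1, 20.1, 7.5]
wrist_force: [-0.5, 0.6, -1.6]
opening: 0.0119
[0.61486131 0.1925758  0.40086525] [ 24. -40. -36.  24. -16.   6.] [ 0.11698168 20.07871204  7.45521686]
[ 0.2 -0.1 -0.9] [ 0.001 -0.044  0.006]
[ 0.7 -0.1 -2.3] [ 0.003 -0.088  0.011]
[ 1.2 -0.1 -3.7] [ 0.004 -0.132  0.017]
[ 1.8 -0.1 -5.1] [ 0.005 -0.176  0.023]
[ 3.  -0.1 -8.4] [-0.002 -0.217  0.02 ]
[  4.2  -0.1 -11.7] [-0.01  -0.259  0.017]
[  5.4  -0.1 -15. ] [-0.017 -0.301  0.015]
[  6.6  -0.1 -18.3] [-0.025 -0.343  0.012]
[  7.3  -0.1 -20.3] [-0.054 -0.381 -0.002]
[  8.   -0.1 -22.3] [-0.082 -0.419 -0.016]
[  8.8  -0.1 -24.4] [-0.111 -0.457 -0.03 ]
[  9.5  -0.1 -26.4] [-0.14  -0.494 -0.044]
[ 10.3  -0.1 -28.5] [-0.169 -0.532 -0.058]
[ 11.   -0.1 -30.5] [-0.198 -0.57  -0.072]

[-3.1 -0.   8.5] [-0.041  0.013 -0.015]
[-6.2  0.  16.9] [-0.081  0.025 -0.03 ]
[-9.2  0.  25.4] [-0.122  0.038 -0.044]
[-9.3  0.  25.5] [-0.105  0.038 -0.091]
[-9.3  0.  25.5] [-0.088  0.038 -0.138]
[-9.3  0.  25.5] [-0.071  0.038 -0.185]
[-9.3  0.  25.5] [-0.054  0.038 -0.232]
[-9.3  0.  25.5] [-0.037  0.038 -0.279]
[-9.3  0.  25.5] [-0.02   0.038 -0.326]
[-9.3  0.  25.5] [-0.011  0.038 -0.349]
```

```bash
python3 -m handwheel '[[0.2,0,-0.9,0.001,-0.044,0.006,1],[0.7,0,-2.3,0.003,-0.088,0.011,1],[1.2,0,-3.7,0.004,-0.132,0.017,1],[1.8,0,-5.1,0.005,-0.176,0.023,1],[3,0,-8.4,-0.002,-0.217,0.02,1],[4.2,0,-11.7,-0.01,-0.259,0.017,1],[5.4,0,-15,-0.017,-0.301,0.015,1],[6.6,0,-18.3,-0.025,-0.343,0.012,1],[7.3,0,-20.3,-0.054,-0.381,-0.002,1],[8,0,-22.3,-0.082,-0.419,-0.016,1],[8.8,0,-24.4,-0.111,-0.457,-0.03,1],[9.5,0,-26.4,-0.14,-0.494,-0.044,1],[10.3,0,-28.5,-0.169,-0.532,-0.058,1],[11,0,-30.5,-0.198,-0.57,-0.072,1],[11,0,-30.5,-0.198,-0.57,-0.072,1]]'
python3 -m handwheel '[[-3.1,0,8.5,-0.041,0.013,-0.015,1],[-6.2,0,16.9,-0.081,0.025,-0.03,1],[-9.2,0,25.4,-0.122,0.038,-0.044,1],[-9.3,0,25.5,-0.105,0.038,-0.091,1],[-9.3,0,25.5,-0.088,0.038,-0.138,1],[-9.3,0,25.5,-0.071,0.038,-0.185,1],[-9.3,0,25.5,-0.054,0.038,-0.232,1],[-9.3,0,25.5,-0.045,0.038,-0.255,1],[-9.3,0,25.5,-0.045,0.038,-0.255,1]]'
python3 - <<'E'
from transit import *
import cv2
P,R,o=cur(); print(P,o["q"].round(0),o["tcp_rot"])
p=bot.camera("scene"); cv2.imwrite("pics/s18.png",cv2.resize(p["frame"][60:220,110:310,::-1],None,fx=4,fy=4,interpolation=cv2.INTER_CUBIC))
p=bot.camera("top"); cv2.imwrite("pics/t18.png",cv2.resize(p["frame"][140:290,235:395,::-1],None,fx=4,fy=4,interpolation=cv2.INTER_CUBIC))
Rt=toolR(2.1,0,20)
rows(P,R,[(np.array(x),Rt) for x in((.378,-.311,.12),(.378,-.311,.075),(.43,-.309,.075),(.48,-.307,.075),(.527,-.305,.075),(.527,-.305,.06))])
E
```

```text
time: 30.48
ee_pos: [0.4776, -0.3986, 0.3962]
tcp_rot: [-0.0, 20.4, -25.1]
wrist_force: [-0.0, 0.2, -2.1]
opening: 0.0116
time: 31.6
ee_pos: [0.3771, -0.306, 0.1723]
tcp_rot: [0.2, 20.3, 2.5]
wrist_force: [0.8, 0.7, -1.6]
opening: 0.0118
[ 0.37712796 -0.30604278  0.17227343] [-71. -38. -54.  38.  64. -50.] [ 0.21063355 20.32699802  2.53928939]
[-0.1 -0.3 -0.4] [ 0.019 -0.005 -0.049]
[-0.1 -0.3 -0.4] [ 0.034 -0.005 -0.091]
[-0.1 -0.3 -0.4] [ 0.083 -0.006 -0.073]
[-0.1 -0.3 -0.4] [ 0.13  -0.006 -0.056]
[-0.1 -0.3 -0.4] [ 0.174 -0.006 -0.039]
[-0.1 -0.3 -0.4] [ 0.179 -0.006 -0.053]
```

View pics/s18.png

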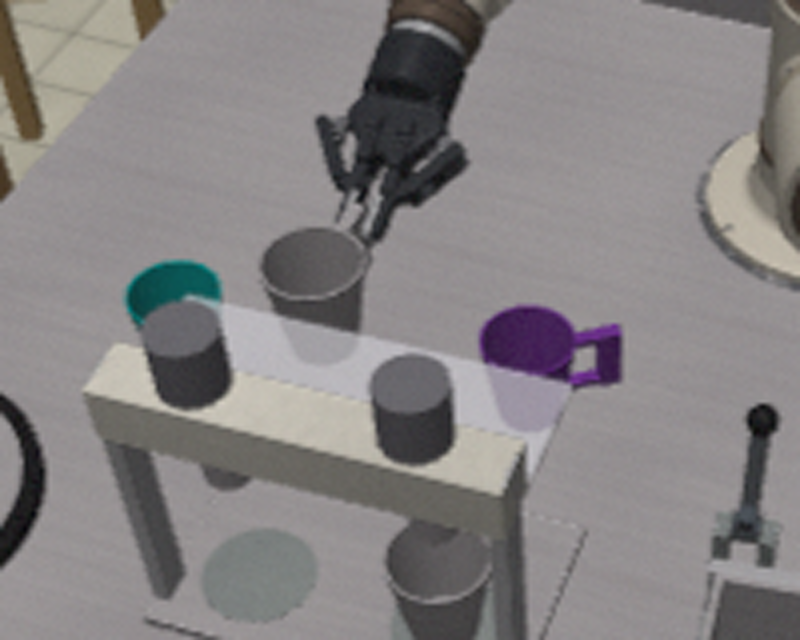

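View pics/t18.png

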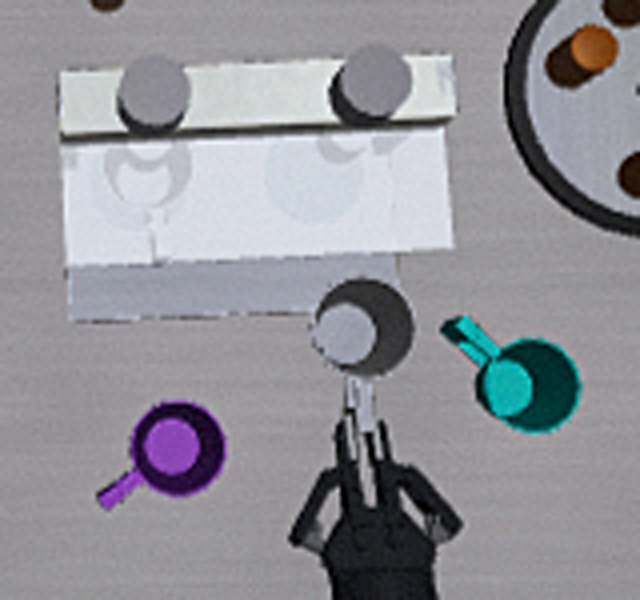

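The mug is empty and upright, and the grey spot is free at (260,575) in the scene crop. I'll insert it.

```bash
python3 -m handwheel '[[0,-0.3,-0.4,0.019,-0.005,-0.049,1],[0,-0.3,-0.4,0.034,-0.005,-0.091,1],[0,-0.3,-0.4,0.034,-0.005,-0.091,1],[0,-0.3,-0.4,0.058,-0.0055,-0.082,1],[0,-0.3,-0.4,0.083,-0.006,-0.073,1],[0,-0.3,-0.4,0.106,-0.006,-0.065,1],[0,-0.3,-0.4,0.13,-0.006,-0.056,1],[0,-0.3,-0.4,0.152,-0.006,-0.0475,1],[0,-0.3,-0.4,0.174,-0.006,-0.039,1],[0,-0.3,-0.4,0.174,-0.006,-0.039,1],[0,-0.3,-0.4,0.177,-0.006,-0.047,1],[0,-0.3,-0.4,0.177,-0.006,-0.047,1]]'
python3 - <<'E'
from transit import *
import cv2
P,R,o=cur(); print(P,o["wrist_force"],o["tcp_rot"])
p=bot.camera("scene"); cv2.imwrite("pics/s19.png",cv2.resize(p["frame"][110:220,130:270,::-1],None,fx=5,fy=5,interpolation=cv2.INTER_CUBIC))
E
```

```text
time: 33.2
ee_pos: [0.5266, -0.307, 0.0692]
tcp_rot: [-0.2, 19.9, 2.0]
wrist_force: [0.0, 0.0, -1.8]
opening: 0.0118
[ 0.52663639 -0.30702516  0.06921902] [ 0.03864783  0.02487232 -1.80804618] [-0.19935561 19.93912431  1.97614392]
```

View pics/s19.png

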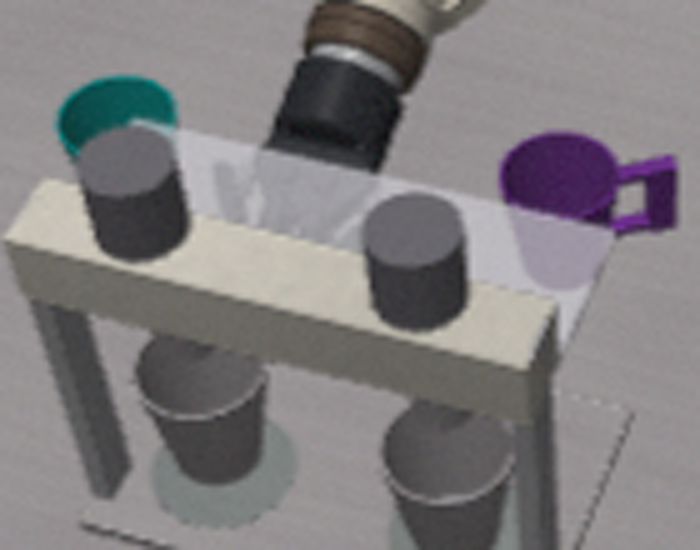

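The mug is over its spot, about 10 mm up. I'll lower it in small steps to touch down.

```bash
python3 -m handwheel '[[0,0,0,0.0017,0,-0.0047,1],[0,0,0,0.003,0,-0.0085,1],[0,0,0,0.0034,0,-0.0094,1],[0,0,0,0.0034,0,-0.0094,1]]'; python3 -m handwheel '[[0,0,0,0.0007,0,-0.0019,1],[0,0,0,0.0007,0,-0.0019,1]]'
```

```text
time: 33.75
ee_pos: [0.5271, -0.3069, 0.0595]
tcp_rot: [-0.2, 19.9, 2.0]
wrist_force: [0.2, 0.3, -1.1]
opening: 0.0117
time: 34.0
ee_pos: [0.5273, -0.307, 0.0578]
tcp_rot: [-0.3, 19.9, 2.0]
wrist_force: [0.7, 0.3, -1.3]
opening: 0.0116
```

```bash
python3 -m handwheel '[[0,0,0,0.0004,0,-0.001,1],[0,0,0,0.0004,0,-0.001,1]]'; python3 -m handwheel '[[0,0,0,0.0003,0,-0.0007,1],[0,0,0,0.0003,0,-0.0007,1]]'
```

```text
time: 34.25
ee_pos: [0.5275, -0.3072, 0.0574]
tcp_rot: [-0.3, 19.8, 2.0]
wrist_force: [-1.9, 1.0, 2.9]
opening: 0.0117
time: 34.5
ee_pos: [0.5277, -0.3073, 0.0571]
tcp_rot: [-0.4, 19.8, 2.0]
wrist_force: [-3.1, 0.4, 6.2]
opening: 0.0117
```

Contact at about 6 N. I'll release and withdraw.

```bash
python3 -m handwheel '[[0,0,0,0,0,0,0.4],[0,0,0,0,0,0,-0.2],[0,0,0,0,0,0,-1],[0,0,0,0,0,0,-1],[0,0,0,0,0,0,-1],[0,0,0,-0.015,0,0,-1],[0,0,0,-0.04,0,-0.008,-1],[0,0,0,-0.07,0,-0.018,-1],[0,0,0,-0.1,0,-0.025,-1],[0,0,0,-0.13,0,-0.03,-1],[0,0,0,-0.14,0,-0.03,-1],[0,0,0,-0.14,0,-0.03,-1]]'
python3 - <<'E'
from transit import *
import cv2
P,R,o=cur(); print(P,o["wrist_force"],o["opening"])
p=bot.camera("scene"); cv2.imwrite("pics/s20.png",cv2.resize(p["frame"][110:220,130:270,::-1],None,fx=5,fy=5,interpolation=cv2.INTER_CUBIC))
d0=S["frame"]; 
cv2.imwrite("pics/s20b.png",cv2.resize(p["frame"][:,:,::-1],(800,600)))
p=bot.camera("top"); cv2.imwrite("pics/t20.png",cv2.resize(p["frame"][100:300,90:370,::-1],None,fx=2.8,fy=2.8,interpolation=cv2.INTER_CUBIC))
E
```

```text
time: 36.0
ee_pos: [0.3852, -0.3128, 0.0758]
tcp_rot: [-0.3, 19.9, 1.9]
wrist_force: [0.5, 0.1, 1.4]
opening: 0.0858
[ 0.38516851 -0.31281603  0.07583598] [0.52635557 0.09059828 1.43422326] 0.08575146507462328
```

View pics/s20.png

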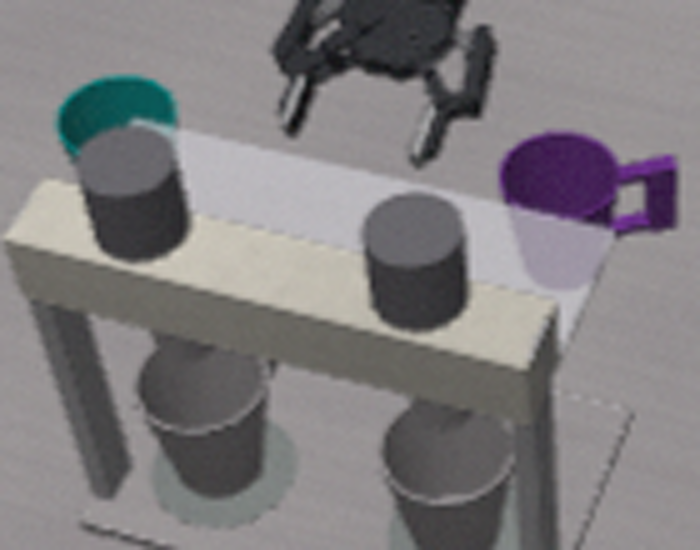

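View pics/t20.png

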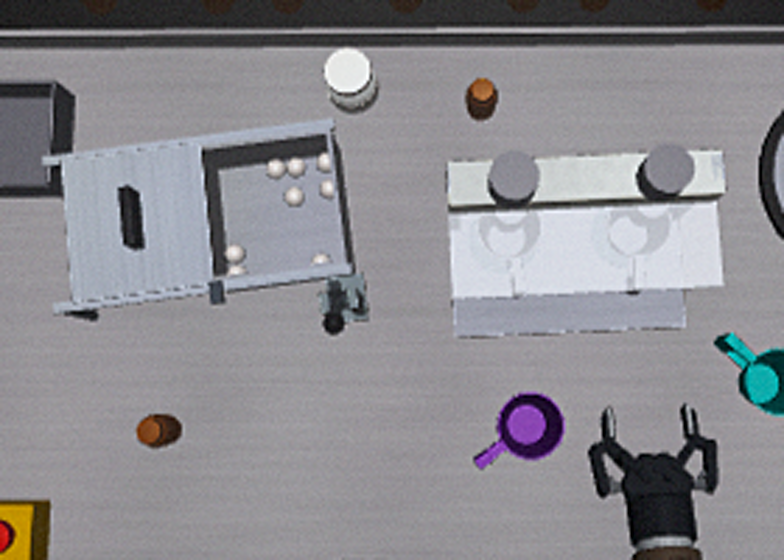

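View pics/s20b.png

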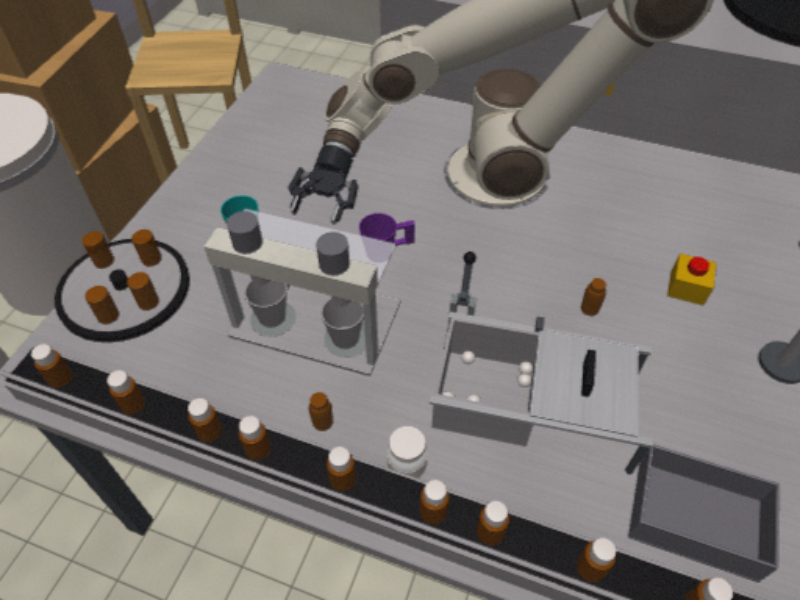

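Run:
```python
from transit import *
a=unproj(T,(182.9,169.6),.156);b=unproj(T,(127.5/2.8+90,214/2.8+100),.156); print("cover travel",np.linalg.norm(a-b))
p=bot.camera("top")
print([(k,[(np.round(np.array(d["centre"])*[512,384],1),round(d["conf"],2)) for d in bot.tip_of(k,p)[:2]]) for k in("cover_fin","cam_tip")])
print("tip pred free",proj(p,W(hp,(-.163,-.07,.191))),"fin pred",proj(p,W(hp,(0,.16,.156))))
print(len(bot.look_for("ball0",p)))
```

```text
cover travel 0.15636140268389886
[('cover_fin', [(array([129.9, 177.8]), 0.57)]), ('cam_tip', [(array([208.1, 214. ]), 0.44)])]
tip pred free [208.6455979  214.75882685] fin pred [134.55398623 175.63767625]
1
```

The cover has travelled about 156 mm, the lever tip is where the free position predicts, and nothing is touching the robot. I'm handing the job in.

```bash
python3 -c "
from workcell import bot
print(bot.job_done()); print(bot.get_obs()['time'])"
```

```text
the job is handed in; nothing more can be done
None
the job is handed in; nothing more can be done
```

I flipped the lever to its stop, slid the cover to its stop, poured all eight balls into the hopper and stood the empty mug back on its spot. I handed the job in just after 36 s, and no verdict was reported.

**Last checks:**
- **Balls:** the top view shows all eight in the hopper and none elsewhere. The ball network found only one at the end, so the count is from the picture.
- **Lever:** the detected knob position was within 1 px of the predicted free position.
- **Cover:** I measured about 156 mm of travel, after feeling its stop at 11 N and then 39 N. The fin network's point was about 5 px from the predicted open position; my own reading of the fin was within 2 px.
- **Mug:** it stands upright, within a few millimetres of its start going by the picture. Closing the gripper had moved it about 5 mm sideways, and I corrected for that when placing it.
- **Bystanders:** the second mug, both bottles and the jar looked unmoved in the final pictures; I did not measure them.
- **Robot:** the gripper is open and clear of everything.

**Problem on the way:** joint 6 reached its range limit (reading 180.0°) partway through the cover push. I turned the tool back 30° and finished the push. The highest wrist force I saw was about 44 N, with the fingers against the lever's stop.

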